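Load the rinse station with nested paint pots and start it

TASK

Take the jar out of the rinse tray and stand it upright on the table clear of the station. Stand the largest steel pot in the tray and nest all the other pots inside it by size, each fully down and level, with the handles fanned out so that no two are closer together than about 50 degrees. Then push the red timer plunger down to its stop and let it spring back. Keep the jar upright, and leave the eraser where it is.

Things in the scene. Friction and masses are not known exactly. Their poses are not given: they have to be found in the camera images.
- tray_floor (a point): Centre of the inner floor of the rinse station's shallow square aluminium tray, 28 mm above the table. Inside 116 x 116 mm, walls 5 mm thick, 12 mm high above this floor. The fixed station stands on feet over the air hose; its z axis is up, x points away from the robot, and its blue timer console with the plunger lies 118 mm from the tray centre along -y of this point. The base plate reaches 65 mm from the tray centre along +x and -x.
- plunger_top (a point): Top centre of the red mushroom plunger head (34 mm across, 10 mm thick) on the blue console; 84 mm above the table when up.
- plunger (a joint): Spring plunger: 0 m when up, 0.014 m fully down at its stop. Takes 1.5 N to start and 5.7 N to reach the stop, and springs back up when let go.
- pot_l_mid (a point): Largest (always present) of the open steel pots: straight round wall, outer radius 42 mm, wall 2.5 mm, 45 mm high, base 10 mm thick, inside radius 39.5 mm. This point is on its axis half-way up (22.5 mm over its underside); z up, x points toward its handle.
- pot_l_grip (a point): Centre of that pot's black handle: an upright flat bar 32 mm long radially, 10 mm thick, 22 mm high, centred 64 mm from the pot's axis along its x and 50 mm over its underside (so it stands from 6 mm below to 16 mm above the rim). Axes as the pot's. Best pinched across its 10 mm from above. In a nest each pot's base stands on the base of the pot outside it, so its rim and handle are 10 mm higher; a handle straight over the next one's handle keeps the pot from going down.
- pot_m_mid (a point): Second largest (may be absent) of the open steel pots: straight round wall, outer radius 35 mm, wall 2.5 mm, 45 mm high, base 10 mm thick, inside radius 32.5 mm. This point is on its axis half-way up (22.5 mm over its underside); z up, x points toward its handle.
- pot_m_grip (a point): Centre of that pot's blue handle: an upright flat bar 32 mm long radially, 10 mm thick, 22 mm high, centred 64 mm from the pot's axis along its x and 50 mm over its underside (so it stands from 6 mm below to 16 mm above the rim). Axes as the pot's. Best pinched across its 10 mm from above. In a nest each pot's base stands on the base of the pot outside it, so its rim and handle are 10 mm higher; a handle straight over the next one's handle keeps the pot from going down.
- pot_s_mid (a point): Third largest (may be absent) of the open steel pots: straight round wall, outer radius 28 mm, wall 2.5 mm, 45 mm high, base 10 mm thick, inside radius 25.5 mm. This point is on its axis half-way up (22.5 mm over its underside); z up, x points toward its handle.
- pot_s_grip (a point): Centre of that pot's red handle: an upright flat bar 32 mm long radially, 10 mm thick, 22 mm high, centred 64 mm from the pot's axis along its x and 50 mm over its underside (so it stands from 6 mm below to 16 mm above the rim). Axes as the pot's. Best pinched across its 10 mm from above. In a nest each pot's base stands on the base of the pot outside it, so its rim and handle are 10 mm higher; a handle straight over the next one's handle keeps the pot from going down.
- pot_xs_mid (a point): Smallest (may be absent) of the open steel pots: straight round wall, outer radius 21 mm, wall 2.5 mm, 45 mm high, base 10 mm thick, inside radius 18.5 mm. This point is on its axis half-way up (22.5 mm over its underside); z up, x points toward its handle.
- pot_xs_grip (a point): Centre of that pot's yellow handle: an upright flat bar 32 mm long radially, 10 mm thick, 22 mm high, centred 64 mm from the pot's axis along its x and 50 mm over its underside (so it stands from 6 mm below to 16 mm above the rim). Axes as the pot's. Best pinched across its 10 mm from above. In a nest each pot's base stands on the base of the pot outside it, so its rim and handle are 10 mm higher; a handle straight over the next one's handle keeps the pot from going down.
- jar_mid (a point): Glass jar with a grey screw lid, 34 mm across, 52 mm high (lid 32 mm across, top 10 mm), standing in the tray at the start; this point is on its axis half-way up (26 mm over its underside). Free table for it lies in front of the station between the pots and 85 to 130 mm behind the tray centre; an air hose up to 50 mm high lies on the table from the left front to under the station.
- eraser: Bystander: blue and white eraser, 21x48x13 mm, lying in front of the left end of the fixed grey screen; origin at its underside. The screen, 262 mm tall, fills x 0.55 to 0.69, y -0.055 to 0.23 (world); a compressor 215 mm tall stands at x 0.27 to 0.52, y 0.12 to 0.28.
Things that resemble listed ones, but are neither listed nor needed, are in the scene too. What is shaped like the part that bears jar_mid but blue or brown is not meant.

How it is judged:
On the way, in this order (a step that is already met when the one before it is completed fails the run):
1. the jar stands on the table clear of the station and every pot present is nested in the tray, level and fully down, handles spread (height (world z) of jar_mid below 0.031 m and angle between jar_mid's own z axis and vertical below 0.1 rad and horizontal distance between jar_mid and tray_floor above 0.085 m and horizontal distance between pot_l_mid and tray_floor below 0.025 m and z of pot_l_mid in the frame of tray_floor below 0.027 m and angle between each of pot_l_mid, pot_m_mid, pot_s_mid, pot_xs_mid's own z axis and vertical below 0.08 rad and horizontal distance between pot_m_mid and pot_l_mid below 0.01 m and z of pot_m_mid in the frame of pot_l_mid between 0.006 and 0.014 m and horizontal distance between each of pot_m_grip, pot_s_grip, pot_xs_grip and pot_l_grip above 0.036 m and horizontal distance between pot_s_mid and pot_l_mid below 0.026 m and z of pot_s_mid in the frame of pot_l_mid between 0.006 and 0.024 m and horizontal distance between pot_s_mid and pot_m_mid below 0.01 m and z of pot_s_mid in the frame of pot_m_mid between 0.006 and 0.014 m and horizontal distance between each of pot_s_grip, pot_xs_grip and pot_m_grip above 0.036 m and horizontal distance between pot_xs_mid and pot_l_mid below 0.036 m and z of pot_xs_mid in the frame of pot_l_mid between 0.006 and 0.034 m and horizontal distance between pot_xs_mid and pot_m_mid below 0.026 m and z of pot_xs_mid in the frame of pot_m_mid between 0.006 and 0.024 m and horizontal distance between pot_xs_mid and pot_s_mid below 0.01 m and z of pot_xs_mid in the frame of pot_s_mid between 0.006 and 0.014 m and horizontal distance between pot_xs_grip and pot_s_grip above 0.036 m), for 0.2 s.
2. with the nest complete the plunger is pushed to its stop (horizontal distance between pot_l_mid and tray_floor below 0.025 m and z of pot_l_mid in the frame of tray_floor below 0.027 m and angle between each of pot_l_mid, pot_m_mid, pot_s_mid, pot_xs_mid's own z axis and vertical below 0.08 rad and horizontal distance between pot_m_mid and pot_l_mid below 0.01 m and z of pot_m_mid in the frame of pot_l_mid between 0.006 and 0.014 m and horizontal distance between each of pot_m_grip, pot_s_grip, pot_xs_grip and pot_l_grip above 0.036 m and horizontal distance between pot_s_mid and pot_l_mid below 0.026 m and z of pot_s_mid in the frame of pot_l_mid between 0.006 and 0.024 m and horizontal distance between pot_s_mid and pot_m_mid below 0.01 m and z of pot_s_mid in the frame of pot_m_mid between 0.006 and 0.014 m and horizontal distance between each of pot_s_grip, pot_xs_grip and pot_m_grip above 0.036 m and horizontal distance between pot_xs_mid and pot_l_mid below 0.036 m and z of pot_xs_mid in the frame of pot_l_mid between 0.006 and 0.034 m and horizontal distance between pot_xs_mid and pot_m_mid below 0.026 m and z of pot_xs_mid in the frame of pot_m_mid between 0.006 and 0.024 m and horizontal distance between pot_xs_mid and pot_s_mid below 0.01 m and z of pot_xs_mid in the frame of pot_s_mid between 0.006 and 0.014 m and horizontal distance between pot_xs_grip and pot_s_grip above 0.036 m and value of joint plunger above 0.0125 m), for 0.05 s.
At the end, for the whole second after the job is handed in: Largest pot flat in the tray (25 mm of centre), each other pot present down on the base of the next larger (4 mm; level to 0.08 rad), handle centres 36 mm or more apart, jar upright on the table 85 mm or more from the tray centre, plunger up, all at rest (all of step 1 and value of joint plunger below 0.002 m and linear speed of each of pot_l, pot_m, pot_s, pot_xs, jar below 0.02 m/s); the robot touches nothing.
It fails at once if the jar is knocked over (angle between jar_mid's own z axis and vertical above 0.7 rad).
It fails at once if a cup or the eraser is disturbed (distance of eraser from where it was at the start of the episode above 0.03 m).
Of pot_m, pot_s, pot_xs only 2 to 3 are there at a start; the rules pass over those that are not, and their reading is None.
At some moment in a run one of pot_l, pot_m, pot_s may be knocked a few centimetres aside while the robot is not near it.
It also fails if it takes over 210 s, if anything falls off the work surface, if the arm or the gripper's body presses on something with over 40 N, if the wrist force passes 120 N, or if a joint passes its speed limit or range.

ROBOT

A 7-joint arm with a two-finger parallel gripper is mounted at the origin on a cart in front of the work surface, level with it; the furniture and walls round the work are solid. World frame = base frame: x ahead of the robot, y to its left, z up, the work surface at z = 0. Lengths are in m, angles in rad, forces in N, time in s.
With the tool pointing down it reaches from about 0.4 to 0.85 m from the base axis. Payload 10.4 kg.
Tool frame: the origin (TCP) lies midway between the tips of the shut fingers; the grasp point (between the pads) lies 19 mm behind it; z points along the fingers, y is the line along which they close (so a half turn about z gives the same grasp; the last joint's range is limited). The gripper opens to 87 mm and grips with 3 to 60 N. Pads are 19 mm wide; open, the fingers measure 117 mm over their backs; the gripper's body (75 mm by 190 mm) begins 51 mm behind the grasp point.
Start: joints at [-1.211, 0.332, -0.065, 1.46, 0.022, 1.35, -0.088], TCP at [0.233, 0.58, 0.223] pointing down, gripper open.
Joint ranges: [-2.6, 2.6], [-0.5, 2.12], [-1.47, 1.34], [0.16, 2.42], [-1.27, 4.41], [0.06, 2.06], [-2.6, 2.6]. Speed limits (rad/s): [2.22, 2.22, 2.79, 2.79, 3.14, 3.14, 3.14].

INTERFACE

Orientations are given as a unit quaternion [x, y, z, w].
In Python, from bench import sensors, eyes, order gives the robot as it stands.
- The arm moves only by the tool arm_command, never from a script. Its argument "steps" is a list of rows, each an object with "rot": the turn, a rotation vector about the world's x, y, z in degrees, a list of three; "slide": the shift along the world's x, y, z in m, a list of three; "grip": the opening, from 0 (shut) to 1 (fully open). A call has exactly 8 rows; each row shifts and turns the commanded pose from where the row before left it; what a row does not reach is not made up. A row lasts 1/8 s, in which the tool goes at most 62.5 mm and 10.7 degrees, less where a joint would pass 70% of its speed; a pose out of reach is approached as far as the arm can. A call with a gripper value outside its range is refused whole. The fingers move at their own pace and stop on an object; "newtons" is the grip in N (left out, the last holds). Time passes only in rows, so rows that do not move let the fingers close, or fill a call up. It gives the time, the measured TCP pose, the force, the opening and the grip force at its end, in the units of the state.
- sensors.read_state(): the state, without advancing time (a new reading comes with each control period).
- eyes.camera(name): name is "side" or "top" or "wrist"; returns a dict with "pixels" (480x640x3 uint8, red, green, blue), "intrinsics" (3x3 intrinsics, pixels), "pose" (4x4, takes a point from camera to world coordinates). Camera axes: x right, y down, z forward; pixel columns grow to the right and rows downward; lengths in m; the calibration is good to about 2 mm. A picture is of the moment at which its call begins. There is no depth.
- order.close_job(): hands the job in; it is judged then, once.
Trained networks look in a picture, given as the dict that the camera call returned (one of the last four; its "shot" number tells which), for a name from the list of things; names that differ only in an ending like _2 or _b are one class to them, and where a whole thing is asked for, a point or a joint stands for the part that bears it (a point fixed in the world has none). Each returns a list of dicts, best first, with "conf" (0 to 1); they miss things now and then, are a little off and sometimes report something else, mostly with a low value. They report only what shows in the picture. A call takes as long as a camera call. They do not tell look-alikes from the thing itself.
- eyes.look_for(name, picture): "bbox" ([left, top, right, bottom] in pixels, round what is visible of it).
The state is a dict: "time": time; "joint_positions": joint angles; "joint_vel": joint speeds; "joint_torque": joint torques, N m; "ee_pos": TCP position; "eef_rot": TCP orientation; "ft_force": force on the tool from outside, world axes, zero at the start; "torque": the same for the moment, N m; "width": finger opening in m; "grip_force": force on a finger pad.
Only numpy, scipy, OpenCV 4.12 (cv2) and the standard library are available. Lean on these libraries where they do the work, as an engineer would, in place of code of your own. Each camera call takes 0.05 s, during which the arm holds its last target. There are 200 camera calls.

## Working session

There is one attempt and no reset: what is moved stays moved. The work goes in short steps, Python scripts to look and compute and a tool call to move; the robot and the scene stay as the last step left them, time stands still between calls to the robot, and variables do not carry over. Pictures are saved under pics/ and viewed, at most 14 in all, crops included, and the job is handed in when it is done.

Besides the shell and the picture viewer there is one more tool, called after "Emit:" by a JSON object that holds its "name" and its "arguments", one argument or row to a line. arm_command: Moves the arm, as the interface text tells. Its arguments: {"type":"object","properties":{"steps":{"type":"array","items":{"type":"object","properties":{"rot":{"type":"array","items":{"type":"number"}},"slide":{"type":"array","items":{"type":"number"}},"grip":{"type":"number"}}}},"newtons":{"type":"number"}},"required":["steps"]}

```bash
mkdir -p pics
cat > h.py <<'E'
import numpy as np, cv2
from bench import sensors, eyes, order
def shot(name, f=None):
    p=eyes.camera(name)
    if f: cv2.imwrite('pics/'+f, cv2.cvtColor(np.asarray(p['pixels']),cv2.COLOR_RGB2BGR))
    return p
def proj(p,X):
    T=np.linalg.inv(np.array(p['pose'])); X=np.atleast_2d(X); c=X@T[:3,:3].T+T[:3,3]
    u=c@np.array(p['intrinsics']).T; return u[:,:2]/u[:,2:]
def back(p,uv,z):
    T=np.array(p['pose']); d=T[:3,:3]@np.linalg.solve(np.array(p['intrinsics']),[uv[0],uv[1],1.])
    return T[:3,3]+d*(z-T[2,3])/d[2]
E
python3 - <<'E'
from h import *
for n in ['top','side']:
    p=shot(n,n+'0.png'); print(n,np.round(p['pose'],3).tolist(),np.round(p['intrinsics'],1).tolist())
    for o in ['tray_floor','plunger','pot_l_mid','pot_m_mid','pot_s_mid','pot_xs_mid','pot_l_grip','pot_m_grip','pot_s_grip','pot_xs_grip','jar_mid','eraser']:
        try: print(o,[(np.round(d['bbox']).astype(int).tolist(),round(d['conf'],2)) for d in eyes.look_for(o,p)][:4])
        except Exception as e: print(o,e)
s=sensors.read_state();print(s)
E
```

```text
top [[0.01, -0.997, 0.07, 0.474], [-1.0, -0.011, -0.01, -0.131], [0.01, -0.07, -0.997, 1.051], [0.0, 0.0, 0.0, 1.0]] [[594.7, 0.0, 326.1], [0.0, 594.7, 247.7], [0.0, 0.0, 1.0]]
tray_floor [([306, 190, 442, 268], 0.67)]
plunger [([411, 214, 431, 234], 0.84)]
pot_l_mid [([292, 279, 340, 351], 0.95)]
pot_m_mid [([417, 295, 464, 362], 0.72)]
pot_s_mid []
pot_xs_mid [([202, 294, 230, 353], 0.75)]
pot_l_grip [([289, 277, 340, 350], 0.74)]
pot_m_grip [([415, 292, 461, 359], 0.86)]
pot_s_grip [([327, 212, 348, 238], 0.23)]
pot_xs_grip [([198, 296, 237, 357], 0.92), ([305, 191, 437, 270], 0.2)]
jar_mid [([398, 146, 422, 168], 0.91), ([173, 172, 198, 197], 0.87), ([328, 212, 351, 238], 0.55)]
eraser [([181, 252, 211, 272], 0.59)]
side [[0.937, -0.243, 0.252, 0.286], [-0.35, -0.624, 0.699, -0.798], [-0.013, -0.743, -0.669, 0.732], [0.0, 0.0, 0.0, 1.0]] [[543.0, 0.0, 323.9], [0.0, 543.0, 231.7], [0.0, 0.0, 1.0]]
tray_floor [([315, 235, 438, 353], 0.63)]
plunger [([383, 288, 404, 304], 0.56)]
pot_l_mid [([237, 250, 306, 298], 0.61)]
pot_m_mid [([270, 345, 340, 404], 0.87)]
pot_s_mid []
pot_xs_mid
[... 413 characters left out ...]
1061241,  0.33219639, -0.06468585,  1.46008039,  0.02163273,
        1.34991145, -0.08849426]), 'joint_vel': array([-7.10015026e-04,  8.45009507e-04, -1.27955023e-03, -3.39431274e-05,
        9.31190635e-04, -2.16928324e-03,  5.91259236e-04]), 'joint_torque': array([-1.53517274e-03, -6.23030734e+01,  2.36387743e-02, -3.90122938e+01,
       -6.11742935e-02,  3.14935937e-02,  5.48226672e-05]), 'ee_pos': array([0.23345176, 0.57979337, 0.22258713]), 'eef_rot': array([1.90224461e-01, 9.81740623e-01, 4.80443126e-05, 1.76878308e-05]), 'ft_force': array([-0.14938127, -0.30780831, -0.07021933]), 'torque': array([-0.00599402,  0.01079618, -0.01303381]), 'grip_force': 0.0, 'width': 0.08690651406745932}
```

View pics/top0.png

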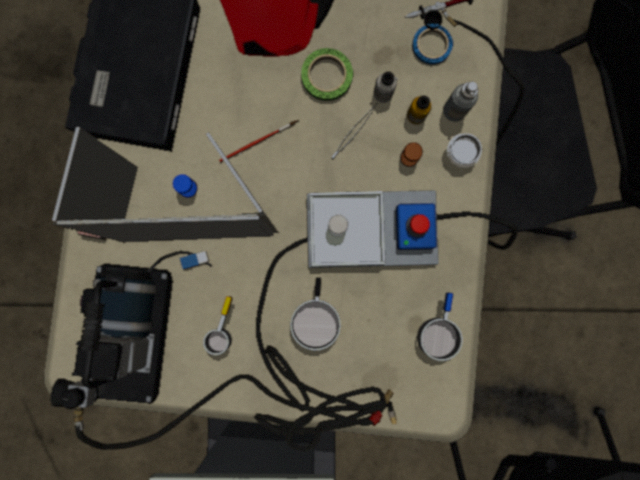

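View pics/side0.png

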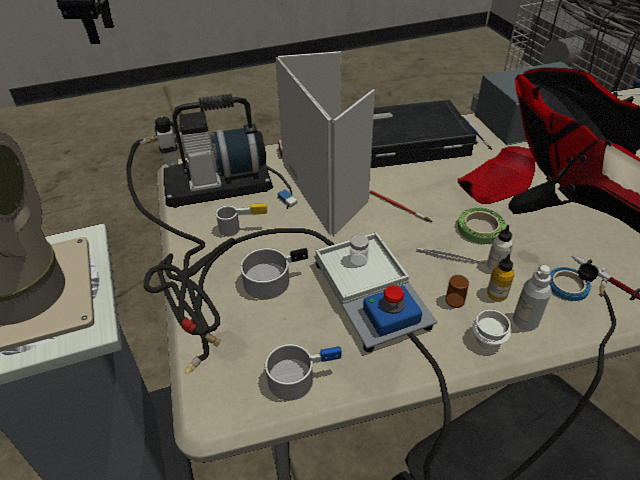

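```bash
cat >> h.py <<'E'
HSV={'l':((0,0,0),(180,120,60)),'m':((100,120,60),(125,255,255)),'xs':((20,120,90),(35,255,255)),'red':((0,150,80),(8,255,255))}
def pot(p,k,box,zr=.045,zh=.060,r=None):
    """pot centre/handle from picture p, bbox; zr rim height, zh handle visible mean height"""
    x0,y0,x1,y1=[int(v) for v in box]; x0,y0=max(x0-8,0),max(y0-8,0); x1+=8;y1+=8
    rgb=np.ascontiguousarray(p['pixels'][y0:y1,x0:x1]); hsv=cv2.cvtColor(rgb,cv2.COLOR_RGB2HSV)
    m=cv2.inRange(hsv,*[np.array(c) for c in HSV[k]])
    n,lab,st,ce=cv2.connectedComponentsWithStats(m)
    i=1+np.argmax(st[1:,4]); h=ce[i]+[x0,y0]
    return back(p,h,zh),st[i],h
E
python3 - <<'E'
from h import *
R={'l':.042,'m':.035,'xs':.021}
p=shot('top')
im=np.ascontiguousarray(p['pixels']); g=cv2.GaussianBlur(cv2.cvtColor(im,cv2.COLOR_RGB2GRAY),(3,3),0).astype(float)
gm=np.hypot(cv2.Sobel(g,cv2.CV_64F,1,0),cv2.Sobel(g,cv2.CV_64F,0,1))
t=np.linspace(0,2*np.pi,72,endpoint=False)
from scipy.ndimage import map_coordinates
for k in R:
    b=eyes.look_for(f'pot_{k}_mid',p)[0]['bbox']
    H,st,h=pot(p,k,b)
    best=(-1,)
    for dx in np.arange(-.1,-.02,.002):
        for dy in np.arange(-.06,.06,.002):
            if abs(np.hypot(dx,dy)-.064)>.012: continue
            c=H[:2]+[dx,dy]; s=0
            for rr in (R[k],R[k]-.0025):
                uv=proj(p,np.c_[c[0]+rr*np.cos(t),c[1]+rr*np.sin(t),np.full(72,.045)])
                s+=map_coordinates(gm,[uv[:,1],uv[:,0]],order=1).mean()
            best=max(best,(s,*c))
    c=np.array(best[1:]); d=H[:2]-c
    print(k,'handle',H.round(4),st.tolist(),'centre',c.round(4),'dist',np.hypot(*d).round(4),'ang',np.degrees(np.arctan2(d[1],d[0])).round(1))
j=eyes.look_for('jar_mid',p)
for d in j:
    b=d['bbox']; print('jar',back(p,[(b[0]+b[2])/2,(b[1]+b[3])/2],.04).round(4),d['conf'])
b=eyes.look_for('plunger',p)[0]['bbox']; print('plunger',back(p,[(b[0]+b[2])/2,(b[1]+b[3])/2],.084).round(4))
mr=cv2.inRange(cv2.cvtColor(im[200:250,395:445],cv2.COLOR_RGB2HSV),HSV['red'][0],HSV['red'][1]);M=cv2.moments(mr)
print('red',back(p,[395+M['m10']/M['m00'],200+M['m01']/M['m00']],.084).round(4))
# tray rim corners guess z=.040
for uv in [(308,193),(383,193),(385,266),(309,268)]: print('tray',back(p,uv,.04).round(4))
cv2.imwrite('pics/c.png',cv2.resize(cv2.cvtColor(im[130:280,290:450],cv2.COLOR_RGB2BGR),None,fx=5,fy=4.0,interpolation=cv2.INTER_CUBIC)[:600,:800])
E
```

```text
Traceback (most recent call last):
IndexError: list index out of range
```

```bash
cat >> h.py <<'E'
from scipy.ndimage import map_coordinates
R={'l':.042,'m':.035,'xs':.021}
def fit(p,k,H,zr=.045):
    g=cv2.GaussianBlur(cv2.cvtColor(np.ascontiguousarray(p['pixels']),cv2.COLOR_RGB2GRAY),(3,3),0).astype(float)
    gm=np.hypot(cv2.Sobel(g,cv2.CV_64F,1,0),cv2.Sobel(g,cv2.CV_64F,0,1))
    t=np.linspace(0,2*np.pi,72,endpoint=False); best=(-1,)
    for dx in np.arange(-.08,.08,.002):
        for dy in np.arange(-.08,.08,.002):
            if abs(np.hypot(dx,dy)-.064)>.012: continue
            c=H[:2]+[dx,dy]; s=0
            for rr in (R[k],R[k]-.0025):
                uv=proj(p,np.c_[c[0]+rr*np.cos(t),c[1]+rr*np.sin(t),np.full(72,zr)])
                s+=map_coordinates(gm,[uv[:,1],uv[:,0]],order=1).mean()
            best=max(best,(s,*c))
    c=np.array(best[1:]); d=H[:2]-c
    return c,np.hypot(*d),np.degrees(np.arctan2(d[1],d[0])),best[0]
E
cat > m.py <<'E'
from h import *
B={'l':[292,279,340,351],'m':[417,295,464,362],'xs':[202,294,230,353]}
p=shot('top'); im=np.ascontiguousarray(p['pixels'])
for k in R:
    H,st,h=pot(p,k,B[k]); c,dist,a,s=fit(p,k,H)
    print(k,'handle',H.round(4),st.tolist(),'centre',c.round(4),'dist',dist.round(4),'ang',a.round(1),s.round(0))
for d in eyes.look_for('jar_mid',p):
    b=d['bbox']; print('jar',back(p,[(b[0]+b[2])/2,(b[1]+b[3])/2],.06).round(4),d['conf'])
mr=cv2.inRange(cv2.cvtColor(im[200:250,395:445],cv2.COLOR_RGB2HSV),HSV['red'][0],HSV['red'][1]);M=cv2.moments(mr)
print('red',back(p,[395+M['m10']/M['m00'],200+M['m01']/M['m00']],.080).round(4))
for uv in [(308,193),(383,193),(385,266),(309,268)]: print('tray',back(p,uv,.04).round(4))
cv2.imwrite('pics/c.png',cv2.resize(cv2.cvtColor(im[130:280,290:490],cv2.COLOR_RGB2BGR),None,fx=4,fy=4,interpolation=cv2.INTER_CUBIC)[:600,:800])
E
python3 m.py
```

```text
l handle [ 0.4789 -0.1262  0.06  ] [30, 7, 7, 18, 92] centre [ 0.4049 -0.1202] dist 0.0742 ang -4.6 202.0
m handle [ 0.4565 -0.3444  0.06  ] [36, 6, 8, 18, 101] centre [ 0.3945 -0.3344] dist 0.0628 ang -9.2 309.0
xs handle [0.4473 0.0251 0.06  ] [27, 10, 11, 19, 114] centre [0.3853 0.0411] dist 0.064 ang -14.5 287.0
jar [ 0.5825 -0.1574  0.06  ] 0.89
jar [ 0.6989 -0.2828  0.06  ] 0.88
jar [0.648  0.0957 0.06  ] 0.8
red [ 0.5837 -0.2922  0.08  ]
tray [ 0.6393 -0.1084  0.04  ]
tray [ 0.6408 -0.2371  0.04  ]
tray [ 0.5155 -0.241   0.04  ]
tray [ 0.5107 -0.1117  0.04  ]
```

View pics/c.png

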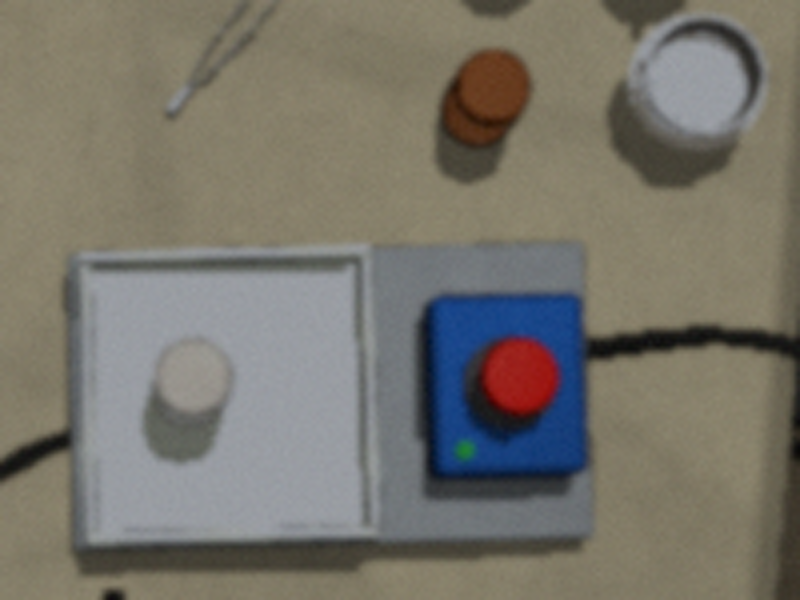

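The jar candidates are the grey lid in the tray at (338,224), the blue one at (184,186) and the brown one at (411,155). The crop confirms the grey-lidded jar in the tray. The pots present are black (316,327), blue (440,340) and yellow (218,343); there is no red pot.

Emit:
{"name": "arm_command", "arguments": {
  "steps": [
    {"slide": [0,0,0.047],"rot": [0,0,-4],"grip": 0.7},
    {"slide": [0,0,0.047],"rot": [0,0,-4],"grip": 0.7},
    {"slide": [0,0,0.047],"rot": [0,0,-4],"grip": 0.7},
    {"slide": [0.022,-0.046,0],"rot": [0,0,-4],"grip": 0.7},
    {"slide": [0.022,-0.046,0],"rot": [0,0,-4],"grip": 0.7},
    {"slide": [0.022,-0.046,0],"rot": [0,0,-4],"grip": 0.7},
    {"slide": [0.022,-0.046,0],"rot": [0,0,-4],"grip": 0.7},
    {"slide": [0.022,-0.046,0],"rot": [0,0,-4],"grip": 0.7}
  ],
  "newtons": 15
}}

```text
time: 2.5
ee_pos: [0.344, 0.3481, 0.3638]
eef_rot: [0.455, 0.891, 0.0, 0.0]
ft_force: [-0.0, 0.2, -0.2]
width: 0.0608
grip_force: 0.0
```

Emit:
{"name": "arm_command", "arguments": {
  "steps": [
    {"slide": [0.022,-0.046,0],"rot": [0,0,-4],"grip": 0.7},
    {"slide": [0.022,-0.046,0],"rot": [0,0,-4],"grip": 0.7},
    {"slide": [0.022,-0.046,0],"rot": [0,0,-4],"grip": 0.7},
    {"slide": [0.022,-0.046,0],"rot": [0,0,-4],"grip": 0.7},
    {"slide": [0.022,-0.046,0],"rot": [0,0,-4],"grip": 0.7},
    {"slide": [0.022,-0.046,0],"rot": [0,0,-4],"grip": 0.7},
    {"slide": [0.022,-0.046,0],"rot": [0,0,-4],"grip": 0.7},
    {"slide": [0.022,-0.046,0],"rot": [0,0,-4],"grip": 0.7}
  ]
}}

```text
time: 3.5
ee_pos: [0.5199, -0.0198, 0.3639]
eef_rot: [0.682, 0.731, 0.0, 0.0]
ft_force: [0.2, 0.8, -0.1]
width: 0.0612
grip_force: 0.0
```

Emit:
{"name": "arm_command", "arguments": {
  "steps": [
    {"slide": [0.02,-0.046,0],"rot": [0,0,-2],"grip": 0.7},
    {"slide": [0.02,-0.046,0],"rot": [0,0,-2],"grip": 0.7},
    {"slide": [0.02,-0.045,0],"grip": 0.7},
    {"slide": [0,0,-0.05],"grip": 0.7},
    {"slide": [0,0,-0.05],"grip": 0.7},
    {"slide": [0,0,-0.04],"grip": 0.7},
    {"slide": [0,0,0],"grip": 0.7},
    {"slide": [0,0,0],"grip": 0.7}
  ]
}}

```text
schema error: expected keys rot, slide, grip
```

Run:
```python
from h import *
p=shot('wrist','w1.png'); print(np.round(p['pose'],3).tolist(),np.round(p['intrinsics'],1).tolist(),sensors.read_state()['ee_pos'])
for d in eyes.look_for('jar_mid',p): print(d)
print(proj(p,[[.58,-.157,.08],[.577,-.175,.028],[.6393,-.1084,.04],[.6408,-.237,.04],[.513,-.241,.04],[.511,-.112,.04],[.5837,-.2922,.084]]).round(0).tolist())
```

```text
[[0.998, 0.066, 0.02, 0.514], [0.069, -0.955, -0.289, 0.061], [0.0, 0.29, -0.957, 0.527], [0.0, 0.0, 0.0, 1.0]] [[386.6, 0.0, 313.6], [0.0, 386.6, 243.1], [0.0, 0.0, 1.0]] [ 0.52111706 -0.0267764   0.36373324]
{'bbox': [342.7, 284.1, 365.9, 322.4], 'conf': 0.72}
{'bbox': [414.0, 84.0, 451.4, 113.1], 'conf': 0.71}
[[353.0, 308.0], [346.0, 303.0], [398.0, 265.0], [387.0, 349.0], [298.0, 346.0], [302.0, 261.0], [346.0, 400.0]]
```

View pics/w1.png

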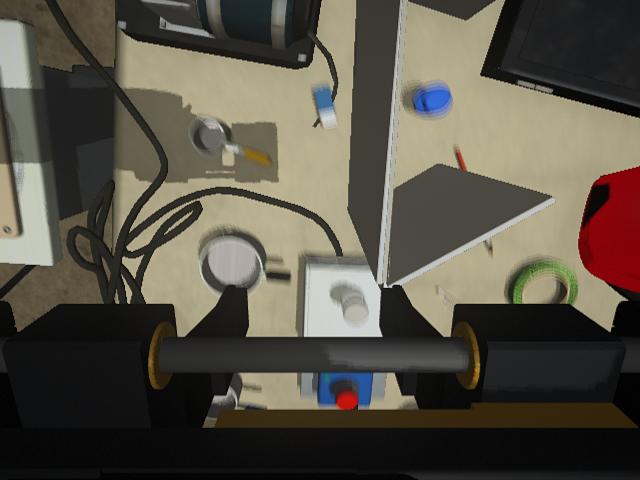

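Emit:
{"name": "arm_command", "arguments": {
  "steps": [
    {"slide": [0.02,-0.046,0],"rot": [0,0,-2],"grip": 0.7},
    {"slide": [0.02,-0.046,0],"rot": [0,0,-2],"grip": 0.7},
    {"slide": [0.02,-0.042,0],"rot": [0,0,0],"grip": 0.7},
    {"slide": [0,0,-0.05],"rot": [0,0,0],"grip": 0.7},
    {"slide": [0,0,-0.05],"rot": [0,0,0],"grip": 0.7},
    {"slide": [0,0,-0.06],"rot": [0,0,0],"grip": 0.7},
    {"slide": [0,0,0],"rot": [0,0,0],"grip": 0.7},
    {"slide": [0,0,0],"rot": [0,0,0],"grip": 0.7}
  ]
}}

```text
time: 4.6
ee_pos: [0.5805, -0.1523, 0.2061]
eef_rot: [0.707, 0.708, 0.001, 0.001]
ft_force: [-0.2, -0.2, 0.7]
width: 0.0609
grip_force: 0.0
```

Run:
```python
from h import *
s=sensors.read_state();print(s['ee_pos'],s['joint_positions'].round(2))
p=shot('wrist','w2.png')
for d in eyes.look_for('jar_mid',p): print(np.round(d['bbox']),d['conf'])
print(proj(p,[[.58,-.157,.08],[.577,-.175,.028],[.6393,-.1084,.04],[.6408,-.237,.04],[.513,-.241,.04],[.511,-.112,.04],[.5837,-.2922,.084]]).round(0).tolist())
```

```text
[ 0.58049854 -0.15232589  0.20609682] [-0.38  0.33  0.7   1.59 -0.22  1.3   0.35]
[[313.0, 241.0], [309.0, 243.0], [383.0, 172.0], [377.0, 310.0], [241.0, 314.0], [231.0, 176.0], [317.0, 391.0]]
```

View pics/w2.png

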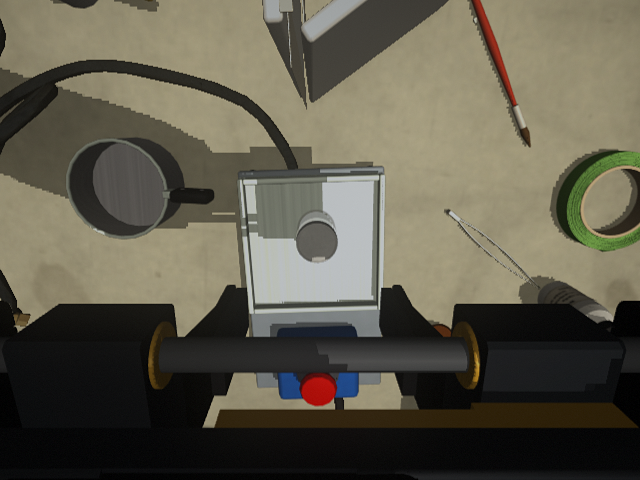

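Emit:
{"name": "arm_command", "arguments": {
  "steps": [
    {"slide": [0.0015,-0.0055,-0.05],"rot": [0,0,0],"grip": 0.7},
    {"slide": [0,0,-0.05],"rot": [0,0,0],"grip": 0.7},
    {"slide": [0,0,-0.04],"rot": [0,0,0],"grip": 0.7},
    {"slide": [0,0,-0.022],"rot": [0,0,0],"grip": 0.7},
    {"slide": [0,0,0],"rot": [0,0,0],"grip": 0.7},
    {"slide": [0,0,0],"rot": [0,0,0],"grip": 0.3},
    {"slide": [0,0,0],"rot": [0,0,0],"grip": 0.3},
    {"slide": [0,0,0],"rot": [0,0,0],"grip": 0.3}
  ],
  "newtons": 15
}}

```text
time: 5.7
ee_pos: [0.5815, -0.1577, 0.0425]
eef_rot: [0.707, 0.708, 0.001, 0.001]
ft_force: [0.3, -0.3, 0.2]
width: 0.0385
grip_force: 0.0
```

Emit:
{"name": "arm_command", "arguments": {
  "steps": [
    {"slide": [0,0,0],"rot": [0,0,0],"grip": 0.1},
    {"slide": [0,0,0],"rot": [0,0,0],"grip": 0.1},
    {"slide": [0,0,0],"rot": [0,0,0],"grip": 0.1},
    {"slide": [0,0,0.03],"rot": [0,0,0],"grip": 0.1},
    {"slide": [0,0,0.03],"rot": [0,0,0],"grip": 0.1},
    {"slide": [-0.03,-0.018,0],"rot": [0,0,0],"grip": 0.1},
    {"slide": [-0.034,-0.02,0],"rot": [0,0,0],"grip": 0.1},
    {"slide": [-0.034,-0.02,0],"rot": [0,0,0],"grip": 0.1}
  ]
}}

```text
time: 6.7
ee_pos: [0.4817, -0.2162, 0.1014]
eef_rot: [0.707, 0.708, -0.0, -0.0]
ft_force: [0.6, 0.0, 0.1]
width: 0.0329
grip_force: 15.0
```

Emit:
{"name": "arm_command", "arguments": {
  "steps": [
    {"slide": [-0.028,-0.018,0],"rot": [0,0,0],"grip": 0.1},
    {"slide": [0,0,-0.03],"rot": [0,0,0],"grip": 0.1},
    {"slide": [0,0,-0.03],"rot": [0,0,0],"grip": 0.1},
    {"slide": [0,0,-0.016],"rot": [0,0,0],"grip": 0.1},
    {"slide": [0,0,-0.005],"rot": [0,0,0],"grip": 0.1},
    {"slide": [0,0,-0.004],"rot": [0,0,0],"grip": 0.1},
    {"slide": [0,0,-0.002],"rot": [0,0,0],"grip": 0.1},
    {"slide": [0,0,0],"rot": [0,0,0],"grip": 0.1}
  ]
}}

```text
time: 7.7
ee_pos: [0.4552, -0.2338, 0.0149]
eef_rot: [0.707, 0.708, 0.0, 0.0]
ft_force: [0.9, -0.7, -1.1]
width: 0.033
grip_force: 15.0
```

Emit:
{"name": "arm_command", "arguments": {
  "steps": [
    {"slide": [0,0,0],"rot": [0,0,0],"grip": 0.6},
    {"slide": [0,0,0],"rot": [0,0,0],"grip": 0.6},
    {"slide": [0,0,0],"rot": [0,0,0],"grip": 0.6},
    {"slide": [0,0,0.03],"rot": [0,0,0],"grip": 0.6},
    {"slide": [0,0,0.05],"rot": [0,0,0],"grip": 0.6},
    {"slide": [0,0,0.05],"rot": [0,0,10],"grip": 0.6},
    {"slide": [0,0,0.05],"rot": [0,0,10],"grip": 0.6},
    {"slide": [0.02,0.03,0.03],"rot": [0,0,10],"grip": 0.6}
  ]
}}

```text
time: 8.7
ee_pos: [0.4745, -0.2061, 0.2275]
eef_rot: [0.499, 0.866, 0.001, 0.002]
ft_force: [0.6, 0.5, -0.1]
width: 0.0519
grip_force: 0.0
```

Emit:
{"name": "arm_command", "arguments": {
  "steps": [
    {"slide": [0,0.03,0],"rot": [0,0,10],"grip": 0.6},
    {"slide": [0,0.03,0],"rot": [0,0,10],"grip": 0.6},
    {"slide": [0,0.01,0],"rot": [0,0,10],"grip": 0.6},
    {"slide": [0,0,0],"rot": [0,0,10],"grip": 0.6},
    {"slide": [0,0,0],"rot": [0,0,10],"grip": 0.6},
    {"slide": [0,0,0],"rot": [0,0,5],"grip": 0.6},
    {"slide": [0,0,0],"rot": [0,0,0],"grip": 0.6},
    {"slide": [0,0,0],"rot": [0,0,0],"grip": 0.6}
  ]
}}

```text
time: 9.7
ee_pos: [0.4749, -0.1337, 0.2246]
eef_rot: [0.044, 0.999, 0.0, 0.0]
ft_force: [0.2, 0.0, -0.9]
width: 0.0521
grip_force: 0.0
```

Run:
```python
from h import *
s=sensors.read_state();print(s['ee_pos'],s['joint_positions'].round(2))
p=shot('wrist','w3.png')
for o in ['jar_mid','pot_l_mid','pot_m_mid']:
  for d in eyes.look_for(o,p): print(o,np.round(d['bbox']),d['conf'])
print(proj(p,[[.405,-.12,.045],[.469,-.125,.06],[.3945,-.3344,.045],[.4565,-.3444,.06],[.455,-.235,.052]]).round(0).tolist())
```

```text
[ 0.47490495 -0.13373972  0.22457692] [-0.41  0.02  0.61  1.82 -0.01  1.3   1.68]
jar_mid [183. 181. 227. 226.] 0.89
jar_mid [511. 221. 564. 256.] 0.63
pot_l_mid [269. 101. 367. 244.] 0.61
pot_m_mid [ 30. 105. 136. 242.] 0.97
[[321.0, 137.0], [322.0, 214.0], [72.0, 147.0], [70.0, 222.0], [196.0, 208.0]]
```

View pics/w3.png

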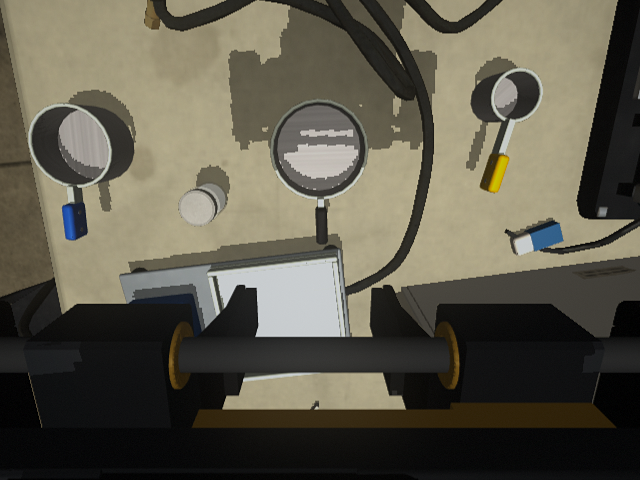

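Emit:
{"name": "arm_command", "arguments": {
  "steps": [
    {"slide": [0.002,0.009,-0.05],"rot": [0,0,0],"grip": 0.5},
    {"slide": [0,0,-0.05],"rot": [0,0,0],"grip": 0.5},
    {"slide": [0,0,-0.05],"rot": [0,0,0],"grip": 0.5},
    {"slide": [0,0,-0.043],"rot": [0,0,0],"grip": 0.5},
    {"slide": [0,0,0],"rot": [0,0,0],"grip": 0.1},
    {"slide": [0,0,0],"rot": [0,0,0],"grip": 0},
    {"slide": [0,0,0],"rot": [0,0,0],"grip": 0},
    {"slide": [0,0,0],"rot": [0,0,0],"grip": 0}
  ],
  "newtons": 40
}}

```text
time: 10.9
ee_pos: [0.4779, -0.1247, 0.0329]
eef_rot: [0.043, 0.999, 0.0, 0.001]
ft_force: [0.2, -0.2, -0.1]
width: 0.0111
grip_force: 0.2
```

Emit:
{"name": "arm_command", "arguments": {
  "steps": [
    {"slide": [0,0,0],"rot": [0,0,0],"grip": 0},
    {"slide": [0,0,0],"rot": [0,0,0],"grip": 0},
    {"slide": [0,0,0],"rot": [0,0,0],"grip": 0},
    {"slide": [0,0,0],"rot": [0,0,0],"grip": 0},
    {"slide": [0,0,0.02],"rot": [0,0,0],"grip": 0},
    {"slide": [0,0,0.03],"rot": [0,0,0],"grip": 0},
    {"slide": [0,0,0.03],"rot": [0,0,0],"grip": 0},
    {"slide": [0,0,0],"rot": [0,0,0],"grip": 0}
  ]
}}

```text
time: 11.9
ee_pos: [0.4783, -0.1248, 0.1136]
eef_rot: [0.043, 0.999, 0.0, 0.002]
ft_force: [0.1, 0.5, -1.9]
width: 0.0094
grip_force: 39.8
```

Run:
```python
from h import *
s=sensors.read_state();print(s['ee_pos'],s['eef_rot'],s['joint_positions'].round(2),s['torque'],s['ft_force'])
p=shot('wrist','w4.png')
```

```text
[ 0.47833812 -0.1248285   0.11362394] [4.30390513e-02 9.99071157e-01 3.77461610e-04 2.07857090e-03] [-0.4   0.14  0.61  1.96 -0.1   1.06  1.74] [-0.01672147 -0.05643176 -0.02677119] [ 0.05923878  0.46895556 -1.92718328]
```

View pics/w4.png

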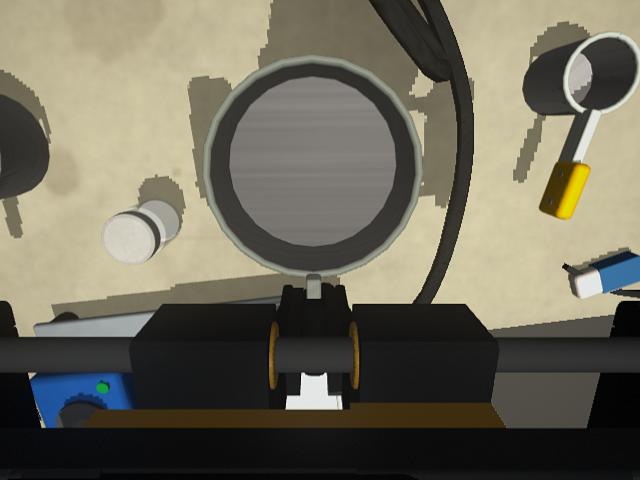

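```bash
cat >> h.py <<'E'
def held(k,zr,c0):
    """local rim fit in wrist view round c0"""
    p=shot('wrist'); g=cv2.GaussianBlur(cv2.cvtColor(np.ascontiguousarray(p['pixels']),cv2.COLOR_RGB2GRAY),(3,3),0).astype(float)
    gm=np.hypot(cv2.Sobel(g,cv2.CV_64F,1,0),cv2.Sobel(g,cv2.CV_64F,0,1)); t=np.linspace(0,2*np.pi,90,endpoint=False); best=(-1,)
    for dx in np.arange(-.014,.0141,.001):
        for dy in np.arange(-.014,.0141,.001):
            s=0
            for rr in (R[k],R[k]-.0025):
                uv=proj(p,np.c_[c0[0]+dx+rr*np.cos(t),c0[1]+dy+rr*np.sin(t),np.full(90,zr)])
                s+=map_coordinates(gm,[uv[:,1],uv[:,0]],order=1,mode='nearest').mean()
            best=max(best,(s,c0[0]+dx,c0[1]+dy))
    return best
E
python3 - <<'E'
from h import *
s=sensors.read_state(); e=s['ee_pos']; c=e[:2]+.064*np.array([-np.cos(np.radians(5)),np.sin(np.radians(5))])
print(c,held('l',e[2]-.031+.045,c))
p=shot('wrist');print(back(p,[313,166],e[2]+.014))
E
```

```text
[ 0.41370042 -0.11899263] (np.float64(236.7397569761671), np.float64(0.4157004165622114), np.float64(-0.11899263114356078))
[ 0.41178682 -0.11788589  0.12617937]
```

Emit:
{"name": "arm_command", "arguments": {
  "steps": [
    {"slide": [0.041,-0.013,0],"rot": [0,0,0],"grip": 0},
    {"slide": [0.041,-0.014,0],"rot": [0,0,0],"grip": 0},
    {"slide": [0.041,-0.014,0],"rot": [0,0,0],"grip": 0},
    {"slide": [0.041,-0.014,0],"rot": [0,0,0],"grip": 0},
    {"slide": [0,0,-0.02],"rot": [0,0,0],"grip": 0},
    {"slide": [0,0,-0.02],"rot": [0,0,0],"grip": 0},
    {"slide": [0,0,-0.005],"rot": [0,0,0],"grip": 0},
    {"slide": [0,0,0],"rot": [0,0,0],"grip": 0}
  ]
}}

```text
time: 13.05
ee_pos: [0.6403, -0.1794, 0.0663]
eef_rot: [0.043, 0.999, 0.0, -0.0]
ft_force: [0.0, -0.2, -0.5]
width: 0.0096
grip_force: 39.8
```

Emit:
{"name": "arm_command", "arguments": {
  "steps": [
    {"slide": [0,0,-0.003],"rot": [0,0,0],"grip": 0},
    {"slide": [0,0,-0.003],"rot": [0,0,0],"grip": 0},
    {"slide": [0,0,-0.002],"rot": [0,0,0],"grip": 0},
    {"slide": [0,0,0],"rot": [0,0,0],"grip": 0},
    {"slide": [0,0,0],"rot": [0,0,0],"grip": 0},
    {"slide": [0,0,0],"rot": [0,0,0],"grip": 0.3},
    {"slide": [0,0,0],"rot": [0,0,0],"grip": 0.3},
    {"slide": [0,0,0],"rot": [0,0,0],"grip": 0.3}
  ]
}}

```text
time: 14.05
ee_pos: [0.6408, -0.1797, 0.0584]
eef_rot: [0.043, 0.999, 0.0, -0.0]
ft_force: [-0.4, 0.4, -0.5]
width: 0.0251
grip_force: 0.0
```

Emit:
{"name": "arm_command", "arguments": {
  "steps": [
    {"slide": [0,0,0.05],"rot": [0,0,0],"grip": 0.5},
    {"slide": [0,0,0.05],"rot": [0,0,0],"grip": 0.5},
    {"slide": [0,0,0.05],"rot": [0,0,0],"grip": 0.5},
    {"slide": [-0.036,-0.03,0],"rot": [0,0,0],"grip": 0.5},
    {"slide": [-0.036,-0.03,0],"rot": [0,0,0],"grip": 0.5},
    {"slide": [-0.036,-0.03,0],"rot": [0,0,0],"grip": 0.5},
    {"slide": [-0.036,-0.03,0],"rot": [0,0,0],"grip": 0.5},
    {"slide": [-0.036,-0.03,0],"rot": [0,0,0],"grip": 0.5}
  ]
}}

```text
time: 15.05
ee_pos: [0.4596, -0.3305, 0.2086]
eef_rot: [0.043, 0.999, 0.0, 0.0]
ft_force: [1.4, -0.1, 0.4]
width: 0.0432
grip_force: 0.0
```

Emit:
{"name": "arm_command", "arguments": {
  "steps": [
    {"slide": [0,-0.007,0],"rot": [0,0,0],"grip": 0.5},
    {"slide": [0,0,0],"rot": [0,0,0],"grip": 0.5},
    {"slide": [0,0,0],"rot": [0,0,0],"grip": 0.5},
    {"slide": [0,0,0],"rot": [0,0,0],"grip": 0.5},
    {"slide": [0,0,0],"rot": [0,0,0],"grip": 0.5},
    {"slide": [0,0,0],"rot": [0,0,0],"grip": 0.5},
    {"slide": [0,0,0],"rot": [0,0,0],"grip": 0.5},
    {"slide": [0,0,0],"rot": [0,0,0],"grip": 0.5}
  ]
}}

```text
time: 16.05
ee_pos: [0.4609, -0.3367, 0.2086]
eef_rot: [0.043, 0.999, 0.0, 0.0]
ft_force: [-0.5, 0.1, -0.5]
width: 0.0431
grip_force: 0.0
```

```bash
cat > pm.py <<'E'
from h import *
import sys
k=sys.argv[1]; f=sys.argv[2]
s=sensors.read_state();print(s['ee_pos'].round(4),s['eef_rot'].round(3),s['joint_positions'].round(2))
p=shot('wrist',f)
hs=cv2.cvtColor(np.ascontiguousarray(p['pixels']),cv2.COLOR_RGB2HSV); m=cv2.inRange(hs,*[np.array(c) for c in HSV[k]])
n,lab,st,ce=cv2.connectedComponentsWithStats(m)
for i in range(1,n):
    if st[i,4]<150: continue
    q=np.argwhere(lab==i)[:,::-1]; W=np.array([back(p,u,.060)[:2] for u in q[::5]]); c=W.mean(0); v=np.linalg.eigh(np.cov((W-c).T))[1][:,1]; v*=np.sign(v[0])
    print('blob',ce[i].round(),st[i,4],'handle',c.round(4),'ang',np.degrees(np.arctan2(v[1],v[0])).round(1)); 
    r=fit(p,k,c); print('rim',r[0].round(4),r[1].round(4),r[2].round(1),r[3].round(0))
E
python3 pm.py m w5.png
```

```text
[ 0.4609 -0.3367  0.2086] [0.043 0.999 0.    0.   ] [-0.07  0.26  0.74  1.66 -0.18  1.29  2.19]
blob [302. 221.] 403 handle [ 0.4558 -0.3452] ang -7.5
rim [ 0.3938 -0.3352] 0.0628 -9.2 385.0
blob [347. 324.] 693 handle [ 0.5533 -0.3136] ang -49.8
rim [ 0.5253 -0.2436] 0.0754 -68.2 152.0
blob [350. 378.] 263 handle [ 0.6103 -0.3144] ang 79.7
rim [ 0.5583 -0.2924] 0.0565 -22.9 186.0
```

View pics/w5.png

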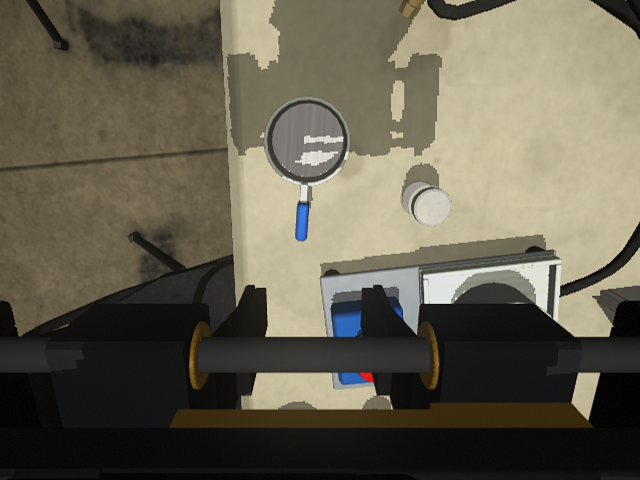

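Emit:
{"name": "arm_command", "arguments": {
  "steps": [
    {"slide": [-0.004,-0.008,-0.04],"rot": [0,0,-3.5],"grip": 0.5},
    {"slide": [0,0,-0.05],"rot": [0,0,0],"grip": 0.5},
    {"slide": [0,0,-0.05],"rot": [0,0,0],"grip": 0.5},
    {"slide": [0,0,-0.036],"rot": [0,0,0],"grip": 0.5},
    {"slide": [0,0,0],"rot": [0,0,0],"grip": 0.4},
    {"slide": [0,0,0],"rot": [0,0,0],"grip": 0},
    {"slide": [0,0,0],"rot": [0,0,0],"grip": 0},
    {"slide": [0,0,0],"rot": [0,0,0],"grip": 0}
  ]
}}

```text
time: 17.1
ee_pos: [0.4576, -0.345, 0.0338]
eef_rot: [0.073, 0.997, -0.0, 0.001]
ft_force: [-1.0, -0.3, -0.4]
width: 0.0129
grip_force: 0.1
```

Emit:
{"name": "arm_command", "arguments": {
  "steps": [
    {"slide": [0,0,0],"rot": [0,0,0],"grip": 0},
    {"slide": [0,0,0],"rot": [0,0,0],"grip": 0},
    {"slide": [0,0,0],"rot": [0,0,0],"grip": 0},
    {"slide": [0,0,0.02],"rot": [0,0,0],"grip": 0},
    {"slide": [0,0,0.04],"rot": [0,0,0],"grip": 0},
    {"slide": [0,0,0.04],"rot": [0,0,0],"grip": 0},
    {"slide": [0,0,0.04],"rot": [0,0,0],"grip": 0},
    {"slide": [0,0,0],"rot": [0,0,0],"grip": 0}
  ]
}}

```text
time: 18.1
ee_pos: [0.458, -0.346, 0.1764]
eef_rot: [0.074, 0.997, -0.001, 0.003]
ft_force: [-0.4, 0.4, -1.7]
width: 0.0095
grip_force: 40.0
```

```bash
cat > hd.py <<'E'
from h import *
import sys
k=sys.argv[1]; dz=float(sys.argv[2])   # tcp height over pot underside
s=sensors.read_state(); e=s['ee_pos']; x,y=s['eef_rot'][:2]; a=np.arctan2(2*y*y-1,2*x*y)-np.pi/2
c=e[:2]-.064*np.array([np.cos(a),np.sin(a)])
print(e.round(4),'ang',np.degrees(a).round(1),'nominal c',c.round(4),'joints',s['joint_positions'].round(2)); b=held(k,e[2]-dz+.045,c); print('fit',np.round(b,4)); d=np.array(b[1:])-e[:2]
print('offset radial',(d@[np.cos(a),np.sin(a)]).round(4),'tang',(d@[-np.sin(a),np.cos(a)]).round(4))
E
python3 hd.py m .032
```

```text
[ 0.458  -0.346   0.1764] ang -8.5 nominal c [ 0.3947 -0.3365] joints [-0.06  0.29  0.75  1.7  -0.21  1.22  2.17]
fit [262.5158   0.3947  -0.3355]
offset radial -0.0641 tang 0.001
```

```bash
cat > lt.py <<'E'
from h import *
p=shot('top','t2.png')
H,st,h=pot(p,'l',[345,175,360,205],zh=.088)
print('nominal px',proj(p,[[.577,-.174,.073],[.641,-.18,.088]]).round(1).tolist(),'blob',h.round(1),st.tolist(),'H',H.round(4))
for H in (H,np.array([.641,-.18])):
    r=fit(p,'l',H,zr=.073); print(r[0].round(4),r[1].round(4),r[2].round(1),r[3])
im=p['pixels'][150:300,280:480]; cv2.imwrite('pics/t2c.png',cv2.resize(cv2.cvtColor(np.ascontiguousarray(im),cv2.COLOR_RGB2BGR),None,fx=4,fy=4,interpolation=cv2.INTER_CUBIC))
E
python3 lt.py
```

```text
nominal px [[346.8, 227.6], [351.2, 187.7]] blob [350.3 187.7] [9, 11, 8, 19, 100] H [ 0.641  -0.1785  0.088 ]
[ 0.579  -0.1725] 0.0623 -5.5 319.22509006378823
[ 0.579 -0.174] 0.0623 -5.5 320.57264211275066
```

View pics/t2c.png

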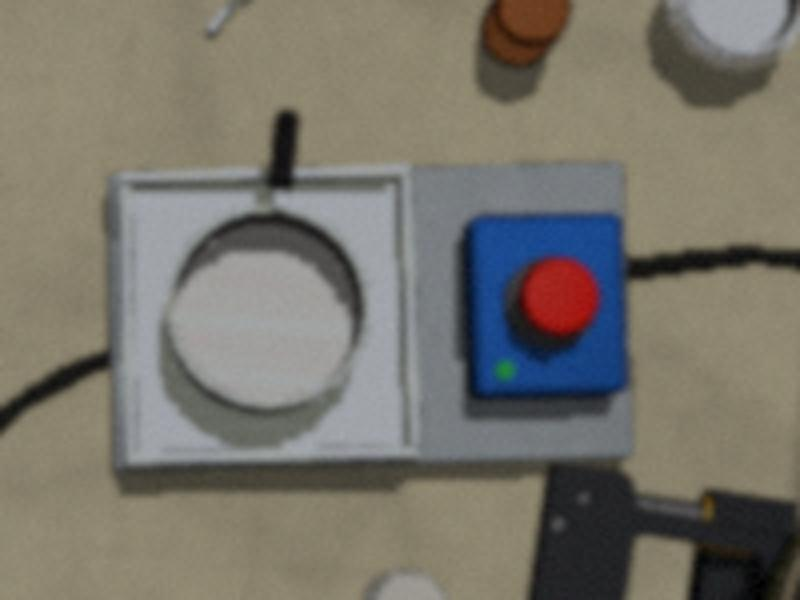

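Emit:
{"name": "arm_command", "arguments": {
  "steps": [
    {"slide": [0.01,0.011,0],"rot": [0,0,-10],"grip": 0},
    {"slide": [0.01,0.011,0],"rot": [0,0,-10],"grip": 0},
    {"slide": [0.01,0.011,0],"rot": [0,0,-10],"grip": 0},
    {"slide": [0.01,0.011,0],"rot": [0,0,-10],"grip": 0},
    {"slide": [0.01,0.011,0],"rot": [0,0,-10],"grip": 0},
    {"slide": [0.01,0.011,0],"rot": [0,0,-10],"grip": 0},
    {"slide": [0.01,0.011,0],"rot": [0,0,-10],"grip": 0},
    {"slide": [0.01,0.011,0],"rot": [0,0,-10],"grip": 0}
  ]
}}

```text
time: 19.2
ee_pos: [0.5363, -0.256, 0.1712]
eef_rot: [0.7, 0.715, -0.001, -0.001]
ft_force: [-0.0, -0.2, -1.1]
width: 0.0095
grip_force: 40.0
```

Emit:
{"name": "arm_command", "arguments": {
  "steps": [
    {"slide": [0.009,0.012,0],"rot": [0,0,-10],"grip": 0},
    {"slide": [0.009,0.012,0],"rot": [0,0,-10],"grip": 0},
    {"slide": [0,0,0],"rot": [0,0,-1.5],"grip": 0},
    {"slide": [0,0,-0.03],"rot": [0,0,0],"grip": 0},
    {"slide": [0,0,0],"rot": [0,0,0],"grip": 0},
    {"slide": [0,0,0],"rot": [0,0,0],"grip": 0},
    {"slide": [0,0,0],"rot": [0,0,0],"grip": 0},
    {"slide": [0,0,0],"rot": [0,0,0],"grip": 0}
  ]
}}

```text
time: 20.2
ee_pos: [0.5552, -0.2329, 0.1432]
eef_rot: [0.819, 0.574, 0.0, 0.0]
ft_force: [0.0, -0.0, -0.5]
width: 0.0094
grip_force: 40.0
```

```bash
python3 hd.py m .032
python3 - <<'E'
from h import *
print(np.round(held('l',.073,np.array([.578,-.174])),4)); p=shot('wrist','w6.png')
E
```

```text
[ 0.5552 -0.2329  0.1432] ang -109.9 nominal c [ 0.577  -0.1728] joints [-0.44  0.5   1.01  1.67 -0.45  1.22  0.32]
fit [ 4.42462e+02  5.77000e-01 -1.70800e-01]
offset radial -0.0659 tang -0.0007
[ 2.3489e+02  5.7400e-01 -1.7400e-01]
```

View pics/w6.png

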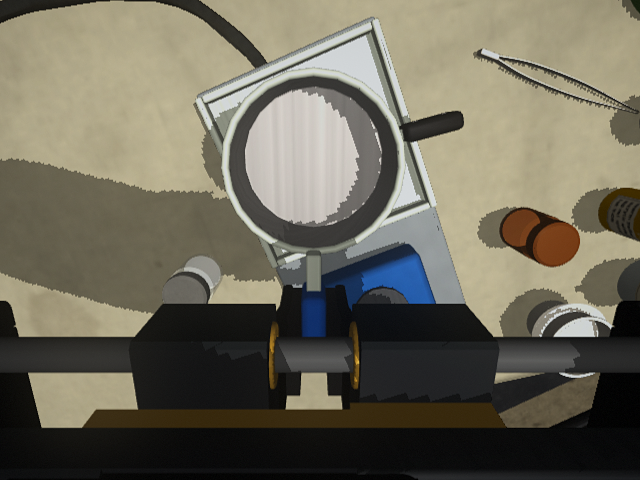

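Emit:
{"name": "arm_command", "arguments": {
  "steps": [
    {"slide": [0.001,-0.002,-0.02],"rot": [0,0,0],"grip": 0},
    {"slide": [0,0,-0.012],"rot": [0,0,0],"grip": 0},
    {"slide": [0,0,-0.006],"rot": [0,0,0],"grip": 0},
    {"slide": [0,0,-0.006],"rot": [0,0,0],"grip": 0},
    {"slide": [0,0,-0.006],"rot": [0,0,0],"grip": 0},
    {"slide": [0,0,0],"rot": [0,0,0],"grip": 0},
    {"slide": [0,0,0],"rot": [0,0,0],"grip": 0},
    {"slide": [0,0,0],"rot": [0,0,0],"grip": 0}
  ]
}}

```text
time: 21.35
ee_pos: [0.5561, -0.2348, 0.0929]
eef_rot: [0.819, 0.574, 0.0, 0.0]
ft_force: [0.4, -1.0, -2.1]
width: 0.0098
grip_force: 40.0
```

```bash
python3 hd.py m .032; python3 lt.py | head -2
```

```text
[ 0.5561 -0.2348  0.0929] ang -109.9 nominal c [ 0.5779 -0.1747] joints [-0.4   0.56  0.96  1.71 -0.5   1.14  0.36]
fit [ 4.528079e+02  5.779000e-01 -1.727000e-01]
offset radial -0.0659 tang -0.0007
nominal px [[346.8, 227.6], [351.2, 187.7]] blob [350.3 187.7] [9, 11, 8, 19, 104] H [ 0.641  -0.1785  0.088 ]
[ 0.597  -0.1505] 0.0522 -32.5 156.2158076226945
```

Emit:
{"name": "arm_command", "arguments": {
  "steps": [
    {"slide": [0,0,-0.007],"rot": [0,0,0],"grip": 0},
    {"slide": [0,0,-0.007],"rot": [0,0,0],"grip": 0},
    {"slide": [0,0,-0.006],"rot": [0,0,0],"grip": 0},
    {"slide": [0,0,-0.002],"rot": [0,0,0],"grip": 0},
    {"slide": [0,0,-0.002],"rot": [0,0,0],"grip": 0},
    {"slide": [0,0,0],"rot": [0,0,0],"grip": 0},
    {"slide": [0,0,0],"rot": [0,0,0],"grip": 0},
    {"slide": [0,0,0],"rot": [0,0,0],"grip": 0}
  ]
}}

```text
time: 22.45
ee_pos: [0.5557, -0.2364, 0.0699]
eef_rot: [0.819, 0.573, -0.0, 0.001]
ft_force: [-6.0, -1.6, 13.7]
width: 0.0095
grip_force: 40.0
```

Emit:
{"name": "arm_command", "arguments": {
  "steps": [
    {"slide": [0,0,0.001],"rot": [0,0,0],"grip": 0},
    {"slide": [0,0,0],"rot": [0,0,0],"grip": 0},
    {"slide": [0,0,0],"rot": [0,0,0],"grip": 0.2},
    {"slide": [0,0,0],"rot": [0,0,0],"grip": 0.3},
    {"slide": [0,0,0],"rot": [0,0,0],"grip": 0.3},
    {"slide": [0,0,0],"rot": [0,0,0],"grip": 0.3},
    {"slide": [0,0,0.03],"rot": [0,0,0],"grip": 0.3},
    {"slide": [0,0,0.05],"rot": [0,0,0],"grip": 0.3}
  ]
}}

```text
time: 23.45
ee_pos: [0.555, -0.2341, 0.1492]
eef_rot: [0.819, 0.574, -0.001, -0.001]
ft_force: [1.5, -0.1, 1.0]
width: 0.0263
grip_force: 0.0
```

Emit:
{"name": "arm_command", "arguments": {
  "steps": [
    {"slide": [0,0,0.05],"rot": [0,0,10],"grip": 0.4},
    {"slide": [-0.03,0.02,0],"rot": [0,0,10],"grip": 0.5},
    {"slide": [-0.03,0.04,0],"rot": [0,0,10],"grip": 0.5},
    {"slide": [-0.02,0.04,0],"rot": [0,0,10],"grip": 0.5},
    {"slide": [-0.01,0.045,0],"rot": [0,0,10],"grip": 0.5},
    {"slide": [-0.01,0.045,0.01],"rot": [0,0,10],"grip": 0.5},
    {"slide": [0,0.045,0.01],"rot": [0,0,10],"grip": 0.5},
    {"slide": [0,0.02,0],"rot": [0,0,10],"grip": 0.5}
  ]
}}

```text
time: 24.45
ee_pos: [0.4559, 0.0229, 0.2203]
eef_rot: [0.254, 0.967, 0.001, 0.0]
ft_force: [0.2, -0.6, -0.1]
width: 0.0438
grip_force: 0.0
```

```bash
python3 pm.py xs w7.png
python3 - <<'E'
from h import *
p=shot('top','t3.png'); s=shot('side','s3.png')
a=cv2.resize(cv2.cvtColor(np.ascontiguousarray(p['pixels'][170:290,290:450]),cv2.COLOR_RGB2BGR),(400,300),interpolation=cv2.INTER_CUBIC)
b=cv2.resize(cv2.cvtColor(np.ascontiguousarray(s['pixels'][225:345,290:450]),cv2.COLOR_RGB2BGR),(400,300),interpolation=cv2.INTER_CUBIC)
w=cv2.resize(cv2.imread('pics/w7.png'),(400,300)); cv2.imwrite('pics/v3.png',np.vstack([np.hstack([a,b]),np.hstack([w,w])]))
E
```

```text
[0.4559 0.0229 0.2203] [0.254 0.967 0.001 0.   ] [-0.98 -0.12  0.8   1.92  0.08  1.3   0.84]
blob [311. 211.] 423 handle [0.4463 0.0274] ang -19.1
rim [0.3863 0.0434] 0.0621 -14.9 289.0
blob [192. 363.] 170 handle [ 0.5189 -0.1462] ang -34.2
rim [ 0.5109 -0.0722] 0.0744 -83.8 227.0
blob [435. 362.] 166 handle [0.6344 0.0583] ang -24.6
rim [0.5604 0.0643] 0.0742 -4.6 124.0
```

View pics/v3.png

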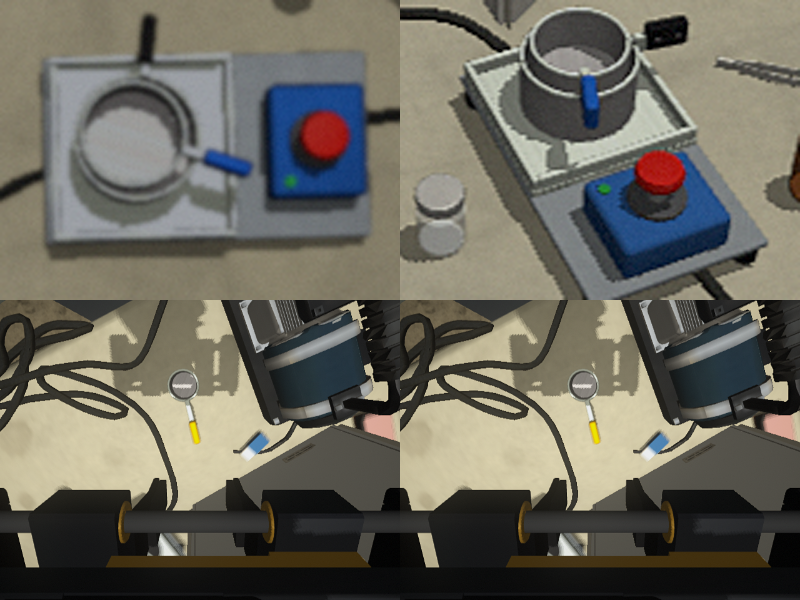

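XS sits close to the compressor, so the wide gripper body could hit it. I'll first move it to free table by clamping the handle along its length, then regrip it across.

Emit:
{"name": "arm_command", "arguments": {
  "steps": [
    {"slide": [-0.006,0.003,0],"rot": [0,0,-9.5],"grip": 0.55},
    {"slide": [0,0,0],"rot": [0,0,-9.5],"grip": 0.55},
    {"slide": [0,0,0],"rot": [0,0,-9.5],"grip": 0.55},
    {"slide": [0,0,0],"rot": [0,0,-9.5],"grip": 0.55},
    {"slide": [0,0,0],"rot": [0,0,-9.5],"grip": 0.55},
    {"slide": [0,0,0],"rot": [0,0,-9.5],"grip": 0.55},
    {"slide": [0,0,0],"rot": [0,0,-9.5],"grip": 0.55},
    {"slide": [0,0,0],"rot": [0,0,-9.5],"grip": 0.55}
  ]
}}

```text
time: 25.6
ee_pos: [0.4499, 0.0215, 0.2194]
eef_rot: [0.802, 0.597, -0.0, 0.0]
ft_force: [-0.4, -0.4, -0.6]
width: 0.0479
grip_force: 0.0
```

Emit:
{"name": "arm_command", "arguments": {
  "steps": [
    {"slide": [0,0,-0.05],"rot": [0,0,0],"grip": 0.55},
    {"slide": [0,0,-0.04],"rot": [0,0,0],"grip": 0.55},
    {"slide": [0,0,0],"rot": [0,0,0],"grip": 0.55},
    {"slide": [0,0,0],"rot": [0,0,0],"grip": 0.55},
    {"slide": [0,0,0],"rot": [0,0,0],"grip": 0.55},
    {"slide": [0,0,0],"rot": [0,0,0],"grip": 0.55},
    {"slide": [0,0,0],"rot": [0,0,0],"grip": 0.55},
    {"slide": [0,0,0],"rot": [0,0,0],"grip": 0.55}
  ]
}}

```text
time: 26.6
ee_pos: [0.45, 0.0234, 0.1297]
eef_rot: [0.798, 0.602, 0.0, 0.0]
ft_force: [-0.1, 0.3, -0.0]
width: 0.0481
grip_force: 0.0
```

```bash
python3 pm.py xs w8.png
```

```text
[0.45   0.0234 0.1297] [0.798 0.602 0.    0.   ] [-0.86 -0.    0.72  2.05  0.    1.09 -0.42]
blob [310. 255.] 780 handle [0.4482 0.0263] ang -14.0
rim [0.3862 0.0443] 0.0646 -16.2 238.0
```

Emit:
{"name": "arm_command", "arguments": {
  "steps": [
    {"slide": [0,0.003,-0.04],"rot": [0,0,0],"grip": 0.55},
    {"slide": [0,0,-0.03],"rot": [0,0,0],"grip": 0.55},
    {"slide": [0,0,-0.008],"rot": [0,0,0],"grip": 0.55},
    {"slide": [0,0,0],"rot": [0,0,0],"grip": 0.55},
    {"slide": [0,0,0],"rot": [0,0,0],"grip": 0.2},
    {"slide": [0,0,0],"rot": [0,0,0],"grip": 0.2},
    {"slide": [0,0,0],"rot": [0,0,0],"grip": 0.2},
    {"slide": [0,0,0],"rot": [0,0,0],"grip": 0.2}
  ],
  "newtons": 30
}}

```text
time: 27.65
ee_pos: [0.4501, 0.0264, 0.0518]
eef_rot: [0.798, 0.602, 0.0, 0.0]
ft_force: [0.0, 0.3, 2.2]
width: 0.0309
grip_force: 30.1
```

Emit:
{"name": "arm_command", "arguments": {
  "steps": [
    {"slide": [0,0,0],"rot": [0,0,0],"grip": 0.2},
    {"slide": [0,0,0.01],"rot": [0,0,0],"grip": 0.2},
    {"slide": [0,0,0.02],"rot": [0,0,0],"grip": 0.2},
    {"slide": [0,0,0.03],"rot": [0,0,0],"grip": 0.2},
    {"slide": [0,0,0.03],"rot": [0,0,0],"grip": 0.2},
    {"slide": [0,0,0],"rot": [0,0,0],"grip": 0.2},
    {"slide": [0,0,0],"rot": [0,0,0],"grip": 0.2},
    {"slide": [0,0,0],"rot": [0,0,0],"grip": 0.2}
  ]
}}

```text
time: 28.65
ee_pos: [0.4493, 0.0261, 0.1407]
eef_rot: [0.798, 0.602, -0.001, -0.0]
ft_force: [-0.5, -0.2, -1.3]
width: 0.0312
grip_force: 29.9
```

Run:
```python
from h import *
s=sensors.read_state();print(s['ee_pos'],s['ft_force'],s['torque'],s['width'],s['grip_force'])
p=shot('side');w=shot('wrist'); f=lambda q:cv2.cvtColor(np.ascontiguousarray(q),cv2.COLOR_RGB2BGR)
cv2.imwrite('pics/v4.png',np.vstack([cv2.resize(f(p['pixels'][130:280,160:360]),(400,300),interpolation=cv2.INTER_CUBIC),cv2.resize(f(w['pixels']),(400,300))]))
```

```text
[0.44925241 0.02611065 0.14073116] [-0.5013523  -0.16900705 -1.31119878] [-0.14485876  0.04378902 -0.01437789] 0.031218185205756182 29.927772545343032
```

View pics/v4.png

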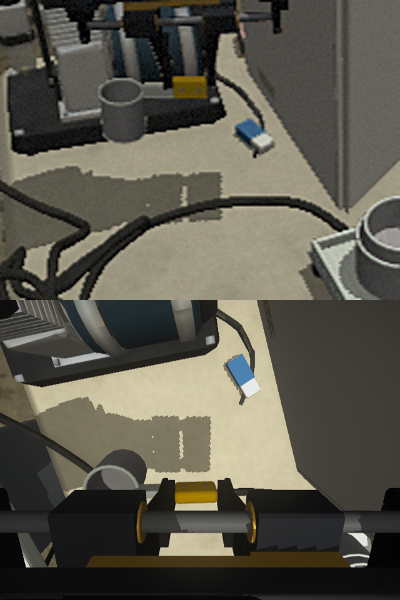

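Emit:
{"name": "arm_command", "arguments": {
  "steps": [
    {"slide": [0.005,-0.04,0],"rot": [0,0,-7],"grip": 0.2},
    {"slide": [0.005,-0.042,0],"rot": [0,0,-7],"grip": 0.2},
    {"slide": [0.005,-0.042,0],"rot": [0,0,-7],"grip": 0.2},
    {"slide": [0.005,-0.042,0],"rot": [0,0,-8],"grip": 0.2},
    {"slide": [0,0,-0.03],"rot": [0,0,0],"grip": 0.2},
    {"slide": [0,0,-0.035],"rot": [0,0,0],"grip": 0.2},
    {"slide": [0,0,-0.015],"rot": [0,0,0],"grip": 0.2},
    {"slide": [0,0,0],"rot": [0,0,0],"grip": 0.2}
  ]
}}

```text
time: 29.75
ee_pos: [0.4693, -0.1398, 0.0611]
eef_rot: [0.924, 0.383, -0.001, -0.0]
ft_force: [0.5, -0.2, -1.0]
width: 0.0311
grip_force: 30.0
```

Emit:
{"name": "arm_command", "arguments": {
  "steps": [
    {"slide": [0,0,-0.005],"rot": [0,0,0],"grip": 0.2},
    {"slide": [0,0,-0.003],"rot": [0,0,0],"grip": 0.2},
    {"slide": [0,0,0],"rot": [0,0,0],"grip": 0.2},
    {"slide": [0,0,0],"rot": [0,0,0],"grip": 0.45},
    {"slide": [0,0,0],"rot": [0,0,0],"grip": 0.5},
    {"slide": [0,0,0],"rot": [0,0,0],"grip": 0.5},
    {"slide": [0,0,0.02],"rot": [0,0,0],"grip": 0.5},
    {"slide": [0,0,0.04],"rot": [0,0,0],"grip": 0.5}
  ]
}}

```text
time: 30.75
ee_pos: [0.4689, -0.1397, 0.1134]
eef_rot: [0.924, 0.383, -0.001, -0.0]
ft_force: [0.2, 1.1, 0.4]
width: 0.0433
grip_force: 0.0
```

Emit:
{"name": "arm_command", "arguments": {
  "steps": [
    {"slide": [0,0,0.06],"rot": [0,0,9],"grip": 0.5},
    {"slide": [0,0,0.04],"rot": [0,0,9],"grip": 0.5},
    {"slide": [0,0,0],"rot": [0,0,9],"grip": 0.5},
    {"slide": [0,0,0],"rot": [0,0,9],"grip": 0.5},
    {"slide": [0,0,0],"rot": [0,0,9],"grip": 0.5},
    {"slide": [0,0,0],"rot": [0,0,9],"grip": 0.5},
    {"slide": [0,0,0],"rot": [0,0,9],"grip": 0.5},
    {"slide": [0,0,0],"rot": [0,0,9],"grip": 0.5}
  ]
}}

```text
time: 31.75
ee_pos: [0.4699, -0.1398, 0.2136]
eef_rot: [0.52, 0.854, 0.0, -0.0]
ft_force: [0.4, -0.5, -0.7]
width: 0.0436
grip_force: 0.0
```

Emit:
{"name": "arm_command", "arguments": {
  "steps": [
    {"slide": [0,0,0],"rot": [0,0,9],"grip": 0.5},
    {"slide": [0,0,0],"rot": [0,0,9],"grip": 0.5},
    {"slide": [0,0,0],"rot": [0,0,0],"grip": 0.5},
    {"slide": [0,0,0],"rot": [0,0,0],"grip": 0.5},
    {"slide": [0,0,0],"rot": [0,0,0],"grip": 0.5},
    {"slide": [0,0,0],"rot": [0,0,0],"grip": 0.5},
    {"slide": [0,0,0],"rot": [0,0,0],"grip": 0.5},
    {"slide": [0,0,0],"rot": [0,0,0],"grip": 0.5}
  ]
}}

```text
time: 32.75
ee_pos: [0.4699, -0.1397, 0.2136]
eef_rot: [0.382, 0.924, 0.0, 0.0]
ft_force: [-1.0, 0.2, -0.6]
width: 0.0434
grip_force: 0.0
```

```bash
python3 pm.py xs w9.png
```

```text
[ 0.4699 -0.1397  0.2136] [0.382 0.924 0.    0.   ] [-0.7   0.01  0.92  1.86 -0.01  1.28  1.01]
blob [311. 221.] 415 handle [ 0.4658 -0.1373] ang -45.4
rim [ 0.4218 -0.0933] 0.0622 -45.0 384.0
```

Emit:
{"name": "arm_command", "arguments": {
  "steps": [
    {"slide": [-0.003,0.002,-0.05],"rot": [0,0,0],"grip": 0.5},
    {"slide": [0,0,-0.05],"rot": [0,0,0],"grip": 0.5},
    {"slide": [0,0,-0.05],"rot": [0,0,0],"grip": 0.5},
    {"slide": [0,0,-0.031],"rot": [0,0,0],"grip": 0.5},
    {"slide": [0,0,0],"rot": [0,0,0],"grip": 0.4},
    {"slide": [0,0,0],"rot": [0,0,0],"grip": 0},
    {"slide": [0,0,0],"rot": [0,0,0],"grip": 0},
    {"slide": [0,0,0],"rot": [0,0,0],"grip": 0}
  ],
  "newtons": 40
}}

```text
time: 33.8
ee_pos: [0.4677, -0.1375, 0.0335]
eef_rot: [0.382, 0.924, 0.001, 0.001]
ft_force: [1.2, -0.3, 0.7]
width: 0.0127
grip_force: 0.0
```

Emit:
{"name": "arm_command", "arguments": {
  "steps": [
    {"slide": [0,0,0],"rot": [0,0,0],"grip": 0},
    {"slide": [0,0,0],"rot": [0,0,0],"grip": 0},
    {"slide": [0,0,0],"rot": [0,0,0],"grip": 0},
    {"slide": [0,0,0.02],"rot": [0,0,0],"grip": 0},
    {"slide": [0,0,0.05],"rot": [0,0,0],"grip": 0},
    {"slide": [0,0,0.05],"rot": [0,0,0],"grip": 0},
    {"slide": [0,0,0.05],"rot": [0,0,0],"grip": 0},
    {"slide": [0,0,0],"rot": [0,0,0],"grip": 0}
  ]
}}

```text
time: 34.8
ee_pos: [0.4685, -0.138, 0.2053]
eef_rot: [0.382, 0.924, 0.002, 0.002]
ft_force: [-0.3, 0.6, -1.3]
width: 0.0097
grip_force: 40.0
```

```bash
python3 hd.py xs .032
```

```text
[ 0.4685 -0.138   0.2053] ang -44.9 nominal c [ 0.4232 -0.0928] joints [-0.76  0.    0.98  1.88 -0.01  1.26  1.  ]
fit [ 2.924871e+02  4.232000e-01 -9.180000e-02]
offset radial -0.0647 tang 0.0007
```

Emit:
{"name": "arm_command", "arguments": {
  "steps": [
    {"slide": [0,-0.004,0],"rot": [0,0,-10],"grip": 0},
    {"slide": [0,-0.004,0],"rot": [0,0,-10],"grip": 0},
    {"slide": [0,-0.004,0],"rot": [0,0,-10],"grip": 0},
    {"slide": [0,-0.004,0],"rot": [0,0,-10],"grip": 0},
    {"slide": [0,-0.004,0],"rot": [0,0,-10],"grip": 0},
    {"slide": [0,-0.004,0],"rot": [0,0,-10],"grip": 0},
    {"slide": [0.005,-0.004,0],"rot": [0,0,-10],"grip": 0},
    {"slide": [0.005,-0.004,0],"rot": [0,0,-10],"grip": 0}
  ]
}}

```text
time: 35.85
ee_pos: [0.476, -0.1696, 0.2008]
eef_rot: [0.888, 0.46, -0.001, -0.001]
ft_force: [0.6, -0.4, 0.1]
width: 0.0095
grip_force: 40.0
```

Emit:
{"name": "arm_command", "arguments": {
  "steps": [
    {"slide": [0.007,-0.004,0],"rot": [0,0,-10],"grip": 0},
    {"slide": [0.007,-0.001,0],"rot": [0,0,-10],"grip": 0},
    {"slide": [0.007,0,0],"rot": [0,0,-10],"grip": 0},
    {"slide": [0.007,0,0],"rot": [0,0,-10],"grip": 0},
    {"slide": [0.007,0,0],"rot": [0,0,-10],"grip": 0},
    {"slide": [0,0,0],"rot": [0,0,-5],"grip": 0},
    {"slide": [0,0,0],"rot": [0,0,0],"grip": 0},
    {"slide": [0,0,0],"rot": [0,0,0],"grip": 0}
  ]
}}

```text
time: 36.85
ee_pos: [0.5114, -0.1747, 0.2017]
eef_rot: [1.0, 0.001, -0.001, 0.0]
ft_force: [0.7, -0.7, -0.9]
width: 0.0094
grip_force: 40.0
```

```bash
python3 hd.py xs .032
python3 - <<'E'
from h import *
print(np.round(held('m',.083,np.array([.578,-.174])),4),np.round(held('l',.073,np.array([.578,-.174])),4))
p=shot('top')
H,st,h=pot(p,'l',[345,175,360,205],zh=.088); print('L handle',H.round(4))
H,st,h=pot(p,'m',[365,225,396,242],zh=.098); print('M handle',H.round(4),st)
E
```

```text
[ 0.5114 -0.1747  0.2017] ang -179.8 nominal c [ 0.5754 -0.1745] joints [-0.76  0.3   1.2   1.76 -0.29  1.28 -1.06]
fit [ 4.385668e+02  5.754000e-01 -1.725000e-01]
offset radial -0.064 tang -0.002
[ 3.646538e+02  5.840000e-01 -1.670000e-01] [ 3.153029e+02  5.780000e-01 -1.660000e-01]
L handle [ 0.6495 -0.1834  0.088 ]Traceback (most recent call last):
  File "<stdin>", line 5, in <module>
  File "h.py", line 20, in pot
    i=1+np.argmax(st[1:,4]); h=ce[i]+[x0,y0]
        ~~~~~~~~~^^^^^^^^^^
    return _wrapfunc(a, 'argmax', axis=axis, out=out, **kwds)
    return bound(*args, **kwds)
ValueError: attempt to get argmax of an empty sequence
```

Run:
```python
from h import *
p=shot('side');w=shot('wrist');t=shot('top'); f=lambda q:cv2.cvtColor(np.ascontiguousarray(q),cv2.COLOR_RGB2BGR)
z=lambda q:cv2.resize(f(q),(400,300),interpolation=cv2.INTER_CUBIC)
cv2.imwrite('pics/v5.png',np.vstack([np.hstack([z(p['pixels'][190:340,270:470]),z(t['pixels'][160:310,270:470])]),np.hstack([z(w['pixels']),z(w['pixels'][0:240,160:480])])]))
```

```text
(no output)
```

View pics/v5.png

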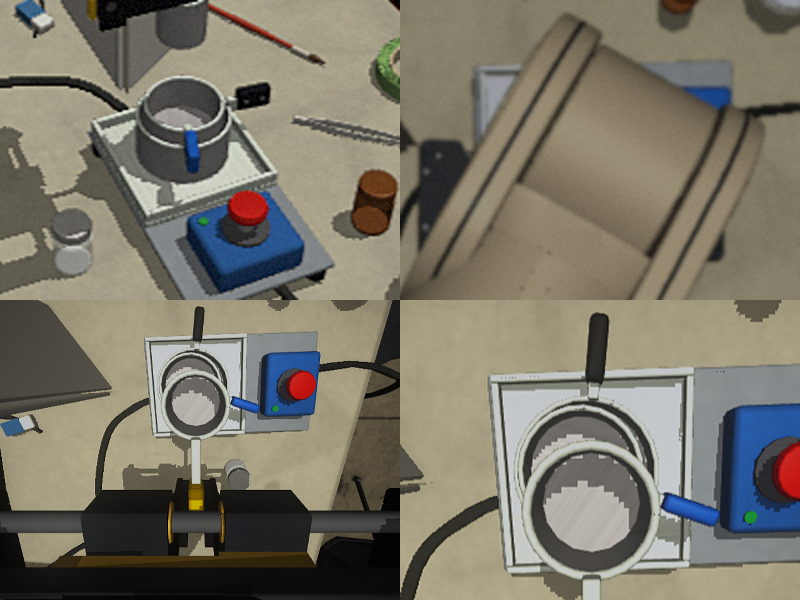

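Run:
```python
from h import *
w=shot('wrist'); p=shot('side')
hs=cv2.cvtColor(np.ascontiguousarray(w['pixels']),cv2.COLOR_RGB2HSV)
m=cv2.inRange(hs,*HSV['m']); m[:,370:]=0; m[200:]=0; M=cv2.moments(m); u=[M['m10']/M['m00'],M['m01']/M['m00']]; print('M handle',u,back(w,u,.098))
m=cv2.inRange(hs,*HSV['l']); m[70:]=0; m[:,:290]=0; m[:,345:]=0; M=cv2.moments(m); u=[M['m10']/M['m00'],M['m01']/M['m00']]; print('L handle',u,back(w,u,.088))
r=cv2.inRange(hs,*HSV['red']); M=cv2.moments(r); u=[M['m10']/M['m00'],M['m01']/M['m00']]; print('red',back(w,u,.080))
hs=cv2.cvtColor(np.ascontiguousarray(p['pixels']),cv2.COLOR_RGB2HSV); m=cv2.inRange(hs,*HSV['m'])[250:277,355:375]; M=cv2.moments(m)
print('side M handle px',M['m10']/M['m00']+355,M['m01']/M['m00']+250,'pred',proj(p,[[.5555,-.2345,.088]]))
```

```text
M handle [19.3659793814433, 195.85051546391753] [0.54494948 0.0316107  0.098     ]
L handle [317.36042402826854, 39.342756183745585] [ 0.64547534 -0.17577235  0.088     ]
red [ 0.58516082 -0.2941981   0.08      ]
side M handle px 365.7107438016529 264.7603305785124 pred [[362.59190153 268.64249179]]
```

Run:
```python
from h import *
for n in ['top','side']:
    p=shot(n); 
    for f in (['t2.png','t3.png'] if n=='top' else ['s3.png']):
        p['pixels']=cv2.cvtColor(cv2.imread('pics/'+f),cv2.COLOR_BGR2RGB)
        if n=='top':
            H,st,h=pot(p,'l',[343,170,362,205],zh=.088); r=fit(p,'l',H,.073); print(f,'L',H.round(4),r[0].round(4),r[2].round(1))
            if f=='t3.png':
                H,st,h=pot(p,'m',[372,230,388,240],zh=.098); r=fit(p,'m',H,.083); print(f,'M',H.round(4),r[0].round(4),r[2].round(1),r[3],h,st)
        else:
            hs=cv2.cvtColor(p['pixels'],cv2.COLOR_RGB2HSV); m=cv2.inRange(hs,*HSV['m'])[250:277,355:375]; M=cv2.moments(m); print('side before',M['m10']/M['m00']+355,M['m01']/M['m00']+250)
```

```text
t2.png L [ 0.641  -0.1785  0.088 ] [ 0.597  -0.1505] -32.5
t3.png L [ 0.6441 -0.1753  0.088 ] [ 0.5901 -0.1693] -6.3
t3.png M [ 0.5633 -0.2278  0.098 ] [ 0.5833 -0.1678] -108.4 257.0621109589039 [380.88785047 234.82242991] [  8   8  19  10 107]
side before 365.83193277310926 264.60504201680675
```

Emit:
{"name": "arm_command", "arguments": {
  "steps": [
    {"slide": [0.004,0.003,-0.03],"rot": [0,0,0],"grip": 0},
    {"slide": [0.0035,0.0025,-0.03],"rot": [0,0,0],"grip": 0},
    {"slide": [0,0,-0.02],"rot": [0,0,0],"grip": 0},
    {"slide": [0,0,-0.01],"rot": [0,0,0],"grip": 0},
    {"slide": [0,0,-0.01],"rot": [0,0,0],"grip": 0},
    {"slide": [0,0,-0.01],"rot": [0,0,0],"grip": 0},
    {"slide": [0,0,0],"rot": [0,0,0],"grip": 0},
    {"slide": [0,0,0],"rot": [0,0,0],"grip": 0}
  ]
}}

```text
time: 38.4
ee_pos: [0.5197, -0.1694, 0.093]
eef_rot: [1.0, 0.001, 0.0, 0.0]
ft_force: [-0.2, -0.1, -1.2]
width: 0.0095
grip_force: 40.0
```

Emit:
{"name": "arm_command", "arguments": {
  "steps": [
    {"slide": [0,0,-0.005],"rot": [0,0,0],"grip": 0},
    {"slide": [0,0,-0.003],"rot": [0,0,0],"grip": 0},
    {"slide": [0,0,-0.002],"rot": [0,0,0],"grip": 0},
    {"slide": [0,0,0],"rot": [0,0,0],"grip": 0},
    {"slide": [0,0,0],"rot": [0,0,0],"grip": 0},
    {"slide": [0,0,0],"rot": [0,0,0],"grip": 0},
    {"slide": [0,0,0],"rot": [0,0,0],"grip": 0},
    {"slide": [0,0,0],"rot": [0,0,0],"grip": 0}
  ]
}}

```text
time: 39.4
ee_pos: [0.5195, -0.1692, 0.0826]
eef_rot: [1.0, 0.001, 0.0, 0.0]
ft_force: [0.2, 0.2, -1.0]
width: 0.0099
grip_force: 40.0
```

Emit:
{"name": "arm_command", "arguments": {
  "steps": [
    {"slide": [0,0,-0.001],"rot": [0,0,0],"grip": 0},
    {"slide": [0,0,-0.001],"rot": [0,0,0],"grip": 0},
    {"slide": [0,0,0],"rot": [0,0,0],"grip": 0},
    {"slide": [0,0,0],"rot": [0,0,0],"grip": 0.15},
    {"slide": [0,0,0],"rot": [0,0,0],"grip": 0.25},
    {"slide": [0,0,0],"rot": [0,0,0],"grip": 0.3},
    {"slide": [0,0,0],"rot": [0,0,0],"grip": 0.3},
    {"slide": [0,0,0.03],"rot": [0,0,0],"grip": 0.3}
  ]
}}

```text
time: 40.4
ee_pos: [0.5182, -0.1688, 0.1095]
eef_rot: [1.0, 0.001, -0.002, -0.0]
ft_force: [-0.7, -0.7, -0.4]
width: 0.0259
grip_force: 0.0
```

Emit:
{"name": "arm_command", "arguments": {
  "steps": [
    {"slide": [0,0,0.05],"rot": [0,0,0],"grip": 0.3},
    {"slide": [0,0,0.05],"rot": [0,0,9],"grip": 0.2},
    {"slide": [0,-0.04,0],"rot": [0,0,9],"grip": 0},
    {"slide": [0,-0.04,0],"rot": [0,0,9],"grip": 0},
    {"slide": [0,-0.04,0],"rot": [0,0,9],"grip": 0},
    {"slide": [0,-0.04,0],"rot": [0,0,9],"grip": 0},
    {"slide": [0,-0.04,0],"rot": [0,0,9],"grip": 0},
    {"slide": [0,-0.02,0],"rot": [0,0,9],"grip": 0}
  ]
}}

```text
time: 41.4
ee_pos: [0.5184, -0.3917, 0.2103]
eef_rot: [0.852, 0.524, -0.001, 0.0]
ft_force: [0.3, 0.2, 0.0]
width: 0.0005
grip_force: 0.0
```

Run:
```python
from h import *
s=sensors.read_state();print(s['ee_pos'],s['eef_rot'],s['joint_positions'].round(2))
p=shot('side');t=shot('top'); f=lambda q:cv2.cvtColor(np.ascontiguousarray(q),cv2.COLOR_RGB2BGR)
z=lambda q:cv2.resize(f(q),(400,300),interpolation=cv2.INTER_CUBIC)
cv2.imwrite('pics/v6.png',np.hstack([z(p['pixels'][210:330,290:450]),z(t['pixels'][160:310,270:470])]))
for k,b,zr,zh in [('l',[343,170,362,205],.073,.088),('m',[372,230,388,240],.083,.098),('xs',[330,245,355,280],.093,.108)]:
    try: H,st,h=pot(t,k,b,zh=zh); r=fit(t,k,H,zr); print(k,H.round(4),r[0].round(4),r[1].round(4),r[2].round(1))
    except Exception as e: print(k,e)
for d in eyes.look_for('jar_mid',p)+eyes.look_for('eraser',p): print(np.round(d['bbox']),d['conf'])
hs=cv2.cvtColor(np.ascontiguousarray(t['pixels'][200:250,395:445]),cv2.COLOR_RGB2HSV); M=cv2.moments(cv2.inRange(hs,*HSV['red'])); print('red',back(t,[395+M['m10']/M['m00'],200+M['m01']/M['m00']],.082) if M['m00'] else None)
```

```text
[ 0.5183582  -0.39172251  0.2102624 ] [ 8.51647422e-01  5.24114849e-01 -5.29517127e-04  1.15073611e-04] [-0.03  0.5   0.86  1.44 -0.38  1.37  0.38]
l [ 0.6442 -0.1753  0.088 ] [ 0.5942 -0.1913] 0.0525 17.7
m [ 0.5633 -0.2278  0.098 ] [ 0.5853 -0.1738] 0.0583 -112.2
xs [ 0.5178 -0.1681  0.108 ] [ 0.5818 -0.1681] 0.064 -180.0
[295. 292. 318. 330.] 0.85
[449. 275. 472. 306.] 0.81
[275. 189. 293. 203.] 0.53
red [ 0.58318872 -0.29186645  0.082     ]
```

View pics/v6.png

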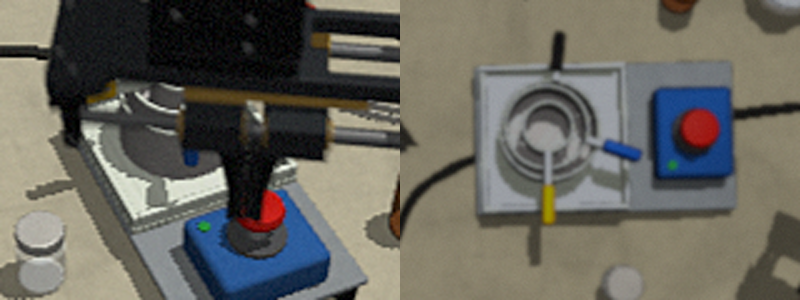

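Emit:
{"name": "arm_command", "arguments": {
  "steps": [
    {"slide": [0.022,0.033,0],"rot": [0,0,0],"grip": 0},
    {"slide": [0.022,0.033,0],"rot": [0,0,0],"grip": 0},
    {"slide": [0.0215,0.0325,-0.03],"rot": [0,0,0],"grip": 0},
    {"slide": [0,0,-0.04],"rot": [0,0,0],"grip": 0},
    {"slide": [0,0,-0.04],"rot": [0,0,0],"grip": 0},
    {"slide": [0,0,-0.01],"rot": [0,0,0],"grip": 0},
    {"slide": [0,0,-0.01],"rot": [0,0,0],"grip": 0},
    {"slide": [0,0,-0.005],"rot": [0,0,0],"grip": 0}
  ]
}}

```text
time: 42.6
ee_pos: [0.5858, -0.2905, 0.0766]
eef_rot: [0.852, 0.523, 0.001, 0.0]
ft_force: [-1.3, 2.0, 4.2]
width: 0.0003
grip_force: 1.8
```

Emit:
{"name": "arm_command", "arguments": {
  "steps": [
    {"slide": [0,0,-0.002],"rot": [0,0,0],"grip": 0},
    {"slide": [0,0,-0.002],"rot": [0,0,0],"grip": 0},
    {"slide": [0,0,-0.001],"rot": [0,0,0],"grip": 0},
    {"slide": [0,0,-0.001],"rot": [0,0,0],"grip": 0},
    {"slide": [0,0,0],"rot": [0,0,0],"grip": 0},
    {"slide": [0,0,0],"rot": [0,0,0],"grip": 0},
    {"slide": [0,0,0],"rot": [0,0,0],"grip": 0},
    {"slide": [0,0,0],"rot": [0,0,0],"grip": 0}
  ]
}}

```text
time: 43.6
ee_pos: [0.5857, -0.2906, 0.0703]
eef_rot: [0.852, 0.523, 0.001, 0.0]
ft_force: [0.9, 3.0, 7.5]
width: 0.0004
grip_force: 3.2
```

Emit:
{"name": "arm_command", "arguments": {
  "steps": [
    {"slide": [0,0,-0.001],"rot": [0,0,0],"grip": 0},
    {"slide": [0,0,-0.001],"rot": [0,0,0],"grip": 0},
    {"slide": [0,0,0],"rot": [0,0,0],"grip": 0},
    {"slide": [0,0,0],"rot": [0,0,0],"grip": 0},
    {"slide": [0,0,0],"rot": [0,0,0],"grip": 0},
    {"slide": [0,0,0],"rot": [0,0,0],"grip": 0},
    {"slide": [0,0,0],"rot": [0,0,0],"grip": 0},
    {"slide": [0,0,0],"rot": [0,0,0],"grip": 0}
  ]
}}

```text
time: 44.6
ee_pos: [0.5859, -0.2908, 0.0699]
eef_rot: [0.852, 0.523, 0.001, 0.0]
ft_force: [-3.5, 8.2, 21.0]
width: 0.0005
grip_force: 10.4
```

At the stop: 21 N with no further travel. Now I'll lift off and back away.

Emit:
{"name": "arm_command", "arguments": {
  "steps": [
    {"slide": [0,0,0.01],"rot": [0,0,0],"grip": 0},
    {"slide": [0,0,0.02],"rot": [0,0,0],"grip": 0},
    {"slide": [0,0,0.04],"rot": [0,0,0],"grip": 0},
    {"slide": [0,0,0.05],"rot": [0,0,0],"grip": 0},
    {"slide": [0,0,0.05],"rot": [0,0,0],"grip": 0},
    {"slide": [-0.02,-0.05,0],"rot": [0,0,0],"grip": 0},
    {"slide": [-0.02,-0.05,0],"rot": [0,0,0],"grip": 0},
    {"slide": [-0.02,-0.05,0],"rot": [0,0,0],"grip": 0}
  ]
}}

```text
time: 45.6
ee_pos: [0.5237, -0.4424, 0.2383]
eef_rot: [0.852, 0.523, -0.0, 0.0]
ft_force: [0.5, -0.2, -0.1]
width: 0.0004
grip_force: 0.0
```

Emit:
{"name": "arm_command", "arguments": {
  "steps": [
    {"slide": [0,-0.03,0],"rot": [0,0,0],"grip": 0},
    {"slide": [0,-0.03,0],"rot": [0,0,0],"grip": 0},
    {"slide": [0,0,0],"rot": [0,0,0],"grip": 0},
    {"slide": [0,0,0],"rot": [0,0,0],"grip": 0},
    {"slide": [0,0,0],"rot": [0,0,0],"grip": 0},
    {"slide": [0,0,0],"rot": [0,0,0],"grip": 0},
    {"slide": [0,0,0],"rot": [0,0,0],"grip": 0},
    {"slide": [0,0,0],"rot": [0,0,0],"grip": 0}
  ]
}}

```text
time: 46.6
ee_pos: [0.525, -0.5006, 0.2376]
eef_rot: [0.852, 0.523, 0.0, 0.0]
ft_force: [-0.4, 0.2, 0.5]
width: 0.0005
grip_force: 0.0
```

Run:
```python
from h import *
s=sensors.read_state();print(s['ee_pos'],s['ft_force'])
t=shot('top'); p=shot('side','sf.png')
for k,b,zr,zh in [('l',[343,170,362,205],.073,.088),('m',[372,230,388,240],.083,.098),('xs',[330,245,355,280],.093,.108)]:
    H,st,h=pot(t,k,b,zh=zh); print(k,H.round(4))
hs=cv2.cvtColor(np.ascontiguousarray(p['pixels']),cv2.COLOR_RGB2HSV)
for k,H in [('m',[.5633,-.2278,.088]),('xs',[.5185,-.168,.098]),('red',[.5837,-.2922,.079])]:
    u=proj(p,[H])[0].astype(int); n,lab,st,ce=cv2.connectedComponentsWithStats(cv2.inRange(hs,*[np.array(c) for c in HSV[k]]))
    i=min((i for i in range(1,n) if st[i,4]>20),key=lambda i:np.hypot(*(ce[i]-u))); print('side',k,'pred',u,'seen',ce[i].round(1),st[i].tolist())
for o in ['jar_mid','eraser']: print(o,[np.round(d['bbox']).tolist() for d in eyes.look_for(o,p)])
```

```text
[ 0.52501306 -0.50055164  0.2376381 ] [-0.36272123  0.22777407  0.54183199]
l [ 0.644  -0.1753  0.088 ]
m [ 0.5633 -0.2279  0.098 ]
xs [ 0.5179 -0.1681  0.108 ]
side m pred [365 264] seen [374.5 304. ] [369, 303, 12, 3, 36]
side xs pred [327 243] seen [327.1 244.1] [318, 237, 18, 15, 190]
side red pred [393 292] seen [393.7 298.2] [385, 295, 18, 8, 102]
jar_mid [[294.0, 294.0, 316.0, 334.0]]
eraser [[274.0, 187.0, 294.0, 206.0]]
```

```bash
python3 -c "
from bench import order; print(order.close_job())"
```

```text
the job is handed in; nothing more can be done
None
```

The job is handed in at about 47 s: jar upright on the table in front of the station, black, blue and yellow pots nested in the tray with handles fanned (no red pot present), plunger pushed to its stop (21 N, no further travel) and released; the last pictures showed everything in place, except that the arm partly hid the plunger and the blue handle from the side, and no verdict came back.

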